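# Right the tipped tablet bottle, then key the medicine locker and hold it unlocked

### The arm

A 6-joint arm with a two-finger parallel gripper is mounted at the origin on a cart in front of the work surface, level with it; the furniture and walls round the work are solid. World frame = base frame: x ahead of the robot, y to its left, z up, the work surface at z = 0. Lengths are in mm, angles in rad, forces in N, time in s.
With the tool pointing down it reaches from about 375 to 900 mm from the base axis. Payload 3.1 kg.
Tool frame: the origin (TCP) lies at the very end of the fingers, on their centre line; the grasp point (between the pads) lies 19 mm behind it; z points along the fingers, y is the direction in which the jaws open and shut (so a half turn about z gives the same grasp; the last joint's range is limited). The gripper opens to 85 mm and grips with 20 to 120 N. Pads are 22 mm wide; open, the fingers measure 114 mm over their backs; the gripper's body (76 mm by 85 mm) begins 54 mm behind the grasp point. The pads swing forward as they close: fully open they stand 13 mm farther back than shut.
Start: joints at [1.111, 0.527, 1.433, -0, 1.181, -0.178], TCP at [173.762, 600.336, 231.31] pointing down, gripper open.
Joint ranges: [-3.08, 3.08], [-0.75, 2.2], [0.22, 2.44], [-1.43, 4.57], [0, 2.65], [-2.85, 2.85]. Speed limits (rad/s): [2.79, 2.79, 3.14, 3.14, 3.14, 3.14].

### API

Orientations are given as a rotation vector (axis times angle).
In Python, from bench import sensors, eyes, ticket, look_for, place_of gives the robot as it stands. The module is installed in compiled form; this text tells all that it offers.
- The arm moves only by the tool play_rows, never from a script. Its argument "rows" is a list of rows, each a list of 5 numbers: the finger opening in cm, from 0 to 8.54, then the shift along the tool's x, y, z in cm, then the turn about the tool's z in rad. A call has 1 to 12 rows; each row shifts and turns the commanded pose from where the row before left it, along the tool's axes as they then stand; what a row does not reach is not made up. A row lasts 1/10 s, in which the tool goes at most 50 mm and 8.59 degrees, less where a joint would pass 70% of its speed; a pose out of reach is approached as far as the arm can. A call with a gripper value outside its range is refused whole. The fingers move at their own pace and stop on an object; the grip force is fixed at half the most. Time passes only in rows, so rows that do not move let the fingers close. It gives the time, the measured TCP pose, the force and the opening at its end, in the units of the state.
- sensors.read_state(): the state, without advancing time (a new reading comes with each control period).
- eyes.read_camera(name): name is "scene" or "top"; returns (picture, depth): 480x640x3 uint8, red, green, blue; 480x640 float32, mm along the optical axis (not along the pixel's ray), 0 where there is no reading.
- eyes.get_calibration(name): a dict with "fx", "fy", "cx", "cy" (pixels), "extrinsics" (4x4, takes a point from camera to world coordinates). Camera axes: x right, y down, z forward; pixel columns grow to the right and rows downward; lengths in mm; the calibration is good to about 2 mm. A picture is of the moment at which its call begins. get_calibration takes no time and is no camera call.
- ticket.finish_job(): hands the job in, once; it reports no verdict.
Trained networks look in the newest picture that a camera, given by its name, has taken for a name from the list of things; names that differ only in an ending like _2 or _b are one class to them, and where a whole thing is asked for, a point or a joint stands for the part that bears it (a point fixed in the world has none). Each returns a list of dicts, best first, with "p" (0 to 1); they miss things now and then, are a little off and sometimes report something else, mostly with a low value. They report only what shows in the picture. A call takes as long as a camera call. They do not tell look-alikes from the thing itself.
- look_for(query, camera): "point" ([x, y, z] in mm, in world coordinates, good to about 4 mm: the middle of the surface that is visible of it).
- place_of(query, camera): "point" ([x, y, z] in mm, in world coordinates, good to about 4 mm: a listed point, or the origin of a listed thing).
The state is a dict: "time": time; "q": joint angles; "joint_velocities": joint speeds; "joint_efforts": joint torques, N m; "position": TCP position; "orientation": TCP orientation; "contact_force": force on the tool from outside, world axes, zero at the start; "ft_torque": the same for the moment, N m; "opening": opening from 0.0 (shut) to 1.0 (fully open).
Only numpy, scipy, OpenCV 4.12 (cv2) and the standard library are available. Lean on these libraries where they do the work, as an engineer would, in place of code of your own. Each camera call takes 0.05 s, during which the arm holds its last target.

### The job

I want to pull open the drawer of the white medicine locker on the worktop, but its lock springs shut by itself, so please hold it unlocked for me. One of the tablet bottles on the lid has tipped over across the keyhole: stand it upright again on the middle of the black strip, in the gap between the other two, and leave those two standing where they are. Then take the red-headed key out of the wooden key block (the other two keys stay in it), work it all the way down into the keyhole, wiggling it past the sticky pins if need be, turn it a quarter turn clockwise to its stop, and finish there, still gripping the key and holding it turned.

Things in the scene. Friction and masses are not known exactly. Their poses are not given: they have to be found in the camera images.
- locker: White steel medicine locker, fixed: 250 mm deep (x), 190 mm wide (y), flat lid 85 mm up. Origin: centre of its underside; x from drawer front to back, y to its left, z up. A 6 mm lip runs along the lid's left and right edges. A flush black strip 62 mm wide runs front to back on the lid, centred on y = +54 mm; the keyhole is in a flush 44 mm steel plate at the right.
- gap (a point): Point on the lid surface, middle of the black strip, midway between the two standing bottles (they stand 92 mm in front of it and 92 mm behind it along the strip). Axes as the locker's.
- keyhole (a point): Centre of the keyhole, level with the lid; axes as the locker's. Slot 14 mm (x) by 6.2 mm (y), bevelled, straight down through a 5 mm plate into the plug's slot (13.6 x 5.6 mm). Two sticky sprung pins 10 and 16 mm down: passing them takes 5 to 15 N, less with a small wiggle. Home: head's underside on the plate; only then is the blade below the plate and can turn.
- lock_turn (a joint): Angle of the lock's plug: 0 at rest (locked), grows clockwise seen from above, to its stop at 1.57 (unlocked). A spring turns it back to 0 when it is not held: 0.04 N m at 0, 0.12 N m at the stop. The blade has play in the plug, so the key itself turns about 0.15 rad farther than the plug.
- bottle_tipped: The tipped tablet bottle, brown with a white cap: 49 mm in diameter, 94 mm tall (cap: the last 16 mm, 44 mm across), about 0.1 kg. Origin: centre of its foot; z along its axis from foot to cap. At the start it lies on the lid, foot at the black strip, cap to the right (the locker's -y) over the keyhole.
- bottle_front: Standing bottle of the same kind on the black strip, nearer the drawer front. Origin: centre of its foot, z up. Leave it.
- bottle_back: Standing bottle of the same kind on the black strip, at the back. Origin: centre of its foot, z up. Leave it.
- key_block: Oak key block, fixed: 138 mm long (x), 40 mm wide (y), 42 mm high, origin at the centre of its underside, z up. Three slots in its top, 15 x 6.6 mm and 35 mm deep, in a row along x, 42 mm apart, each with a key standing in it, blade down, head resting on the top of the block.
- key_red: The locker's key, red head, in one of the slots. Origin: centre of the head's underside; z up, x along the width, y across the thickness. Head: 10 mm thick (pinch across y), 32 mm disc centred 20 mm up, top at 36 mm, on a 22 mm wide foot. Below: round neck 4.8 mm thick to -8 mm, blade 12 mm (x) by 4 mm (y) to -20 mm, then a point, 5.6 mm wide at -29 mm. Fits either way round. 30 g.
- key_blue: Key of the same shape with a blue head, in another slot; leave it.
- key_yellow: Key of the same shape with a yellow head, in another slot; leave it.
Things that resemble listed ones, but are neither listed nor needed, are in the scene too. Several things have the shape of the key_red; the one meant has the colours described above.

How it is judged (in metres and radians):
On the way, in this order (a step that is already met when the one before it is completed fails the run):
1. the tipped bottle stands upright on the black strip in the gap, released (angle between bottle_tipped's own z axis and vertical below 0.15 rad and x of bottle_tipped in the frame of gap between -0.035 and 0.035 m and y of bottle_tipped in the frame of gap between -0.02 and 0.02 m and z of bottle_tipped in the frame of gap between -0.005 and 0.005 m and contact force between the fingers and bottle_tipped below 0.5 N), for 0.2 s.
2. the red-headed key is all the way down in the keyhole, not yet turned (horizontal distance between key_red and keyhole below 0.004 m and z of key_red in the frame of keyhole between -0.004 and 0.003 m and angle between key_red's own z axis and vertical below 0.15 rad and value of joint lock_turn below 0.8 rad), for 0.1 s.
3. the key, held by the fingers, has turned the lock a quarter turn clockwise (value of joint lock_turn above 1.35 rad and horizontal distance between key_red and keyhole below 0.004 m and z of key_red in the frame of keyhole between -0.004 and 0.003 m and angle between key_red's own z axis and vertical below 0.15 rad and contact force between the fingers and key_red above 2 N), for 0.2 s.
At the end, for the whole second after the job is handed in: The lock is held turned at least 1.35 rad by the red-headed key, which is gripped by the fingers and home in the keyhole (4 mm, upright within 0.15 rad); all three bottles stand upright, the righted one in the gap on the strip, within 35 mm along it and 20 mm across it (all of step 3 and angle between each of bottle_tipped, bottle_front, bottle_back's own z axis and vertical below 0.15 rad and x of bottle_tipped in the frame of gap between -0.035 and 0.035 m and y of bottle_tipped in the frame of gap between -0.02 and 0.02 m and z of bottle_tipped in the frame of gap between -0.005 and 0.005 m); the arm keeps its last pose, push and grip.
It fails at once if the front bottle is knocked over or shifted more than 25 mm (distance of bottle_front from where it was at the start of the episode above 0.025 m or angle between bottle_front's own z axis and vertical above 0.5 rad).
It fails at once if the back bottle is knocked over or shifted more than 25 mm (distance of bottle_back from where it was at the start of the episode above 0.025 m or angle between bottle_back's own z axis and vertical above 0.5 rad).
It fails at once if the blue key is taken out of the block (distance of key_blue from where it was at the start of the episode above 0.02 m).
It fails at once if the yellow key is taken out of the block (distance of key_yellow from where it was at the start of the episode above 0.02 m).
It also fails if it takes over 64 s, if anything falls off the work surface, if the arm or the gripper's body presses on something with over 40 N, if the wrist force passes 120 N, or if a joint passes its speed limit or range.

## Working session

There is one attempt and no reset: what is moved stays moved. The work goes in short steps, Python scripts to look and compute and a tool call to move; the robot and the scene stay as the last step left them, time stands still between calls to the robot, and variables do not carry over. Pictures are saved under pics/ and viewed, and the job is handed in when it is done.

Besides the shell and the picture viewer there is one more tool, called after "Request:" by a JSON object that holds its "name" and its "arguments". play_rows: Moves the arm, as the interface text tells. Its arguments: {"type":"object","properties":{"rows":{"type":"array","items":{"type":"array","items":{"type":"number"}}}},"required":["rows"]}

```bash
ls; mkdir -p pics; cat > h.py <<'E'
import numpy as np, cv2
from bench import sensors, eyes, ticket, look_for, place_of
def grab(cam,name):
    im,d=eyes.read_camera(cam); cv2.imwrite(f'pics/{name}.png',im[:,:,::-1]); np.savez(f'pics/{name}.npz',im=im,d=d); return im,d
def pts(cam,d):
    c=eyes.get_calibration(cam); v,u=np.mgrid[0:480,0:640]
    P=np.stack([(u-c['cx'])/c['fx']*d,(v-c['cy'])/c['fy']*d,d],-1); T=np.array(c['extrinsics'])
    return P@T[:3,:3].T+T[:3,3]
E
python3 - <<'E'
from h import *
s=sensors.read_state(); print({k:np.round(v,3).tolist() for k,v in s.items()})
for c in('scene','top'):
    grab(c,c+'0'); print(eyes.get_calibration(c))
    for n in ['locker','keyhole','gap','bottle_tipped','key_block','key_red'] if c=='top' else ['keyhole','key_red','bottle_tipped']:
        print(c,n,[(np.round(x['point']).tolist(),round(x['p'],2)) for x in place_of(n,c)])
E
```

```text
pics
{'time': 0.0, 'q': [1.111, 0.528, 1.434, -0.0, 1.181, -0.179], 'joint_velocities': [-0.0, 0.001, 0.001, 0.002, 0.001, -0.001], 'joint_efforts': [-0.001, -44.236, -17.802, -0.0, 0.009, 0.0], 'position': [173.443, 599.69, 230.333], 'orientation': [-0.441, -3.11, 0.003], 'contact_force': [-0.281, -0.337, -0.646], 'ft_torque': [-0.032, -0.015, 0.033], 'opening': 1.003}
{'fx': 524.2282909765379, 'fy': 524.2282909765379, 'cx': 321.6222396832927, 'cy': 235.2642933240387, 'extrinsics': array([[ 7.65571664e-01, -3.66512055e-01,  5.28742793e-01,
         8.02245793e+01],
       [-6.43134722e-01, -4.14703787e-01,  6.43737912e-01,
        -2.33366136e+02],
       [-1.66660668e-02, -8.32880353e-01, -5.53202097e-01,
         5.67633035e+02],
       [ 0.00000000e+00,  0.00000000e+00,  0.00000000e+00,
         1.00000000e+00]])}
scene keyhole [([539.0, 329.0, 88.0], 0.63)]
scene key_red [([586.0, 157.0, 29.0], 0.57), ([420.0, 135.0, 46.0], 0.51)]
scene bottle_tipped [([534.0, 395.0, 110.0], 0.84), ([464.0, 152.0, 45.0], 0.53)]
{'fx': 528.5691794423517, 'fy': 528.5691794423517, 'cx': 326.1190855487651, 'cy': 239.34955518777755, 'extrinsics': array([[-2.93102964e-02, -9.99172560e-01,  2.81975408e-02,
         4.88153378e+02],
       [-9.99454427e-01,  2.97248687e-02,  1.43972740e-02,
         2.86722204e+02],
       [-1.52235293e-02, -2.77601686e-02, -9.99498683e-01,
         9.56620747e+02],
       [ 0.00000000e+00,  0.00000000e+00,  0.00000000e+00,
         1.00000000e+00]])}
top locker []
top keyhole [([544.0, 330.0, 86.0], 0.72)]
top gap []
top bottle_tipped [([537.0, 397.0, 107.0], 0.56)]
top key_block [([465.0, 148.0, 4.0], 0.87)]
top key_red [([428.0, 140.0, 40.0], 0.66), ([587.0, 156.0, 31.0], 0.55)]
```

View pics/scene0.png

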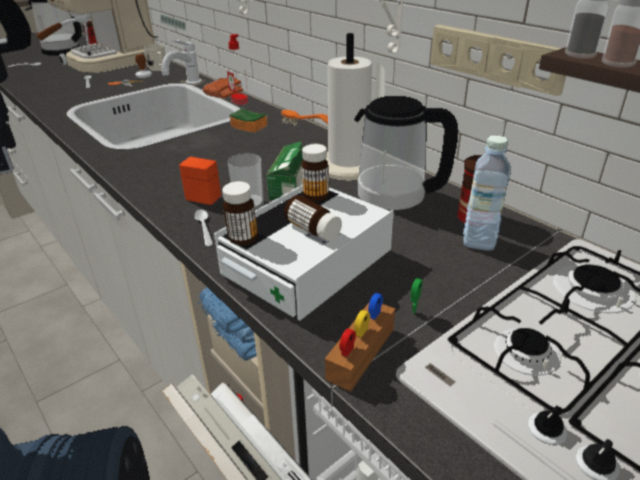

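View pics/top0.png

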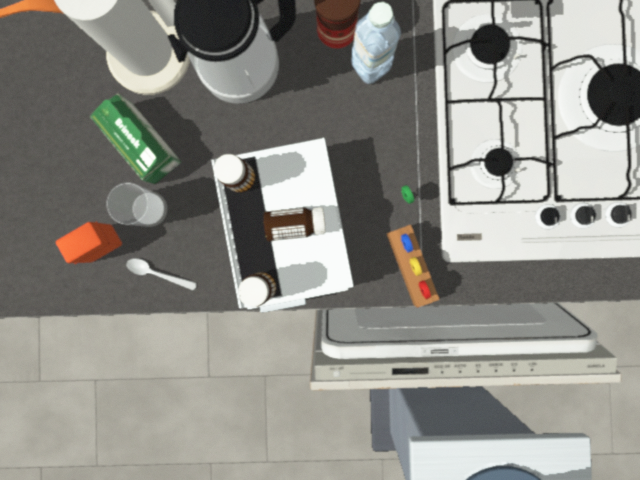

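The scene picture shows the locker with the tipped bottle at (313,217), cap to the right, and the standing bottles at (240,212) and (315,172). The key block holds red (348,342), yellow (362,322) and blue (376,303); a loose green key is at (416,295). In the top view red is at (424,290), the block end nearest the robot. Next I'll measure these precisely.

```bash
python3 - <<'E'
from h import *
f=np.load('pics/top0.npz'); im,d=f['im'],f['d']; P=pts('top',d); hsv=cv2.cvtColor(im,cv2.COLOR_RGB2HSV)
z=P[...,2]; v,u=np.mgrid[0:480,0:640]
print('bench z',np.median(z[230:260,350:380]))
m=(abs(z-85)<5)&(u>190)&(u<370)&(v>120)&(v<320)&(d>0)
r=cv2.minAreaRect(P[m][:,:2].astype(np.float32)); print('lid',r,cv2.boxPoints(r).round(1).tolist(),np.median(z[m]))
# walls' lips
m2=(abs(z-91)<2.5)&(u>190)&(u<370)&(v>120)&(v<320)
# black strip
mb=m&(hsv[...,2]<70)
r=cv2.minAreaRect(P[mb][:,:2].astype(np.float32)); print('strip',r,mb.sum())
mk=(abs(z-42)<4)&(u>370)&(u<450)&(v>215)&(v<315)&(d>0)
r=cv2.minAreaRect(P[mk][:,:2].astype(np.float32)); print('block',r,mk.sum(),np.median(z[mk]))
H,S,V=[hsv[...,i].astype(int) for i in range(3)]
blk=(u>380)&(u<445)&(v>220)&(v<310)&(z>50)
for n,h in(('red',((H<6)|(H>172))),('yel',(H>20)&(H<35)),('blue',(H>100)&(H<130))):
    k=blk&h&(S>150); q=P[k]; print(n,k.sum(),q.mean(0).round(1),q.min(0).round(1),q.max(0).round(1))
    r=cv2.minAreaRect(q[:,:2].astype(np.float32)); print(r)
# bottles
for n,(a,b,c,e) in dict(front=(235,280,265,310),back=(210,250,150,185)).items():
    k=(z>170)&(u>a)&(u<b)&(v>c)&(v<e); q=P[k]; print(n,k.sum(),q.mean(0),np.median(q[:,2])); print(cv2.minEnclosingCircle(q[:,:2].astype(np.float32)))
k=(z>97)&(z<150)&(u>258)&(u<335)&(v>198)&(v<248); q=P[k]
print('tipped',k.sum(),q.mean(0),q.max(0),q.min(0),cv2.minAreaRect(q[:,:2].astype(np.float32)))
cv2.imwrite('pics/c1.png',cv2.resize(im[130:320,200:450,::-1],None,fx=3.2,fy=3.15,interpolation=cv2.INTER_CUBIC))
f=np.load('pics/scene0.npz'); cv2.imwrite('pics/c2.png',cv2.resize(f['im'][140:400,180:440,::-1],None,fx=2.3,fy=2.3,interpolation=cv2.INTER_CUBIC))
E
```

```text
bench z 0.503310521447986
lid ((542.6240234375, 370.7992248535156), (250.54083251953125, 190.3994140625), 9.280750274658203) [[403.6000061035156, 444.6000061035156], [434.29998779296875, 256.6000061035156], [681.5999755859375, 297.0], [650.9000244140625, 485.0]] 85.79771463572706
strip ((533.5897827148438, 424.35394287109375), (232.12344360351562, 58.66741180419922), 9.306528091430664) 3137
block ((463.7927551269531, 149.6681365966797), (138.21585083007812, 41.037113189697266), 19.038280487060547) 1418 42.50578610304541
red 126 [425.5 138.2  72.8] [410.1 129.6  51.6] [438.8 145.6  80.4]
((425.0167236328125, 136.92971801757812), (29.354188919067383, 10.143342971801758), 17.94444465637207)
yel 138 [465.  152.4  78.7] [449.  142.5  53.2] [488.2 286.7 956.6]
((481.570068359375, 211.39404296875), (148.5072784423828, 28.570711135864258), 74.11549377441406)
blue 106 [503.9 166.7  82.2] [488.2 158.   52.8] [516.7 286.7 956.6]
((502.56842041015625, 222.66123962402344), (25.77760887145996, 128.77085876464844), 1.3615163564682007)
front 706 [437.2559598  406.04055126 186.29493413] 179.88123480388566
((460.07696533203125, 357.62664794921875), 76.260986328125)
back 701 [617.85119597 437.11120988 186.07634856] 179.6891399712083
((561.3485107421875, 371.0244140625), 111.6441421508789)
tipped 1767 [538.40535738 348.75851674 128.34612642] [564.96040118 396.42241659 138.16829881] [512.03101055 299.87261542 103.68246129] ((539.6205444335938, 348.16357421875), (49.1741943359375, 94.96429443359375), 4.442920684814453)
```

View pics/c1.png

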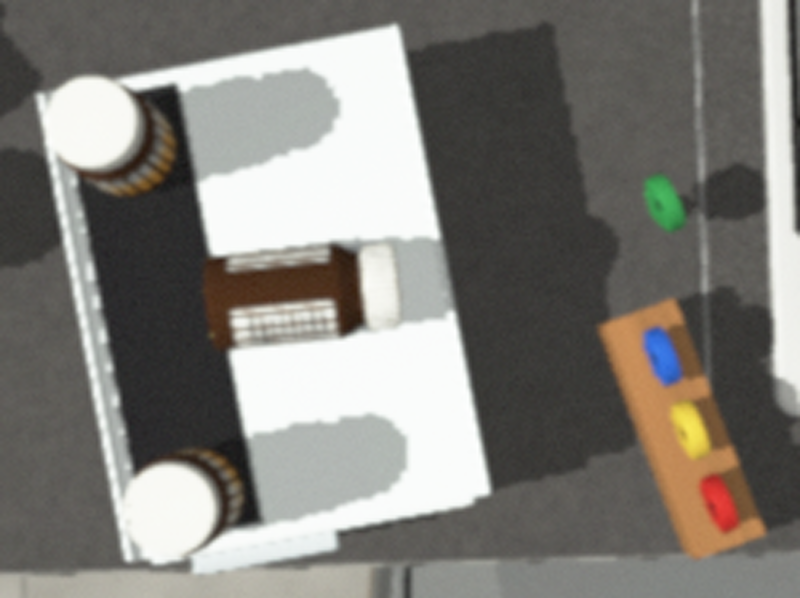

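View pics/c2.png

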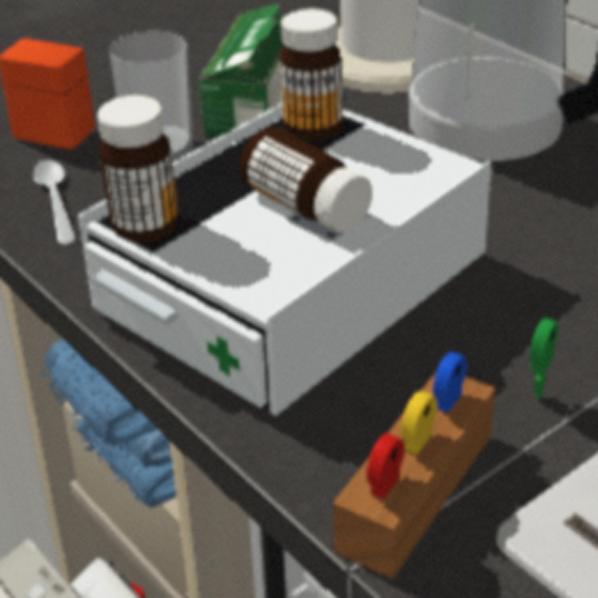

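Two colours sit beside the red key in the block (top view): blue (407,242), yellow (416,267). A loose green key stands at (407,194). The enlarged crop confirms the red-headed one is at (424,290), the end of the block nearest the robot, so that's the key to use.

First I'll move above the bottle's cap.

Request:
{"name": "play_rows", "arguments": {"rows": [[7, -3.65, -1.53, 0, 0], [7, -3.65, -1.53, 0, 0], [7, -3.65, -1.53, 0, 0], [7, -3.65, -1.53, 0, 0], [7, -3.65, -1.53, 0, 0], [7, -3.65, -1.53, 0, 0], [7, -3.65, -1.53, 0, 0], [7, -3.65, -1.53, 0, 0], [7, -3.65, -1.53, 0, 0], [7, -3.65, -1.53, 0, 0], [7, -3.65, -1.53, 0, 0], [7, -3.65, -1.53, 0, 0]]}}

```text
time: 1.75
position: [544.6, 301.0, 231.4]
orientation: [0.441, 3.11, 0.0]
contact_force: [0.2, 0.5, -0.6]
opening: 0.821
```

Request:
{"name": "play_rows", "arguments": {"rows": [[7, 0, 0, 0, 0.149], [7, 0, 0, 0, 0.149], [7, 0, 0, 0, 0.149], [7, 0, 0, 0, 0.149], [7, 0, 0, 0, 0.149], [7, 0, 0, 0, 0.149], [7, 0, 0, 0, 0.149], [7, 0, 0, 0, 0.149], [7, 0, 0, 0, 0.02]]}}

```text
time: 2.65
position: [543.4, 302.2, 231.4]
orientation: [2.135, 2.304, 0.0]
contact_force: [0.4, 0.8, 0.7]
opening: 0.817
```

```bash
cat >> h.py <<'E'
from scipy.spatial.transform import Rotation as R
def st(goal=None,yaw=None):
    s=sensors.read_state(); M=R.from_rotvec(s['orientation']).as_matrix(); p=np.array(s['position'])
    a=np.degrees(np.arctan2(M[1,1],M[0,1]))
    print('t',round(s['time'],2),'p',p.round(1),'jaw',round(a,2),'op',round(s['opening'],3),'F',np.round(s['contact_force'],1),'M',np.round(s['ft_torque'],2),'q',np.round(s['q'],2), 'zax',M[:,2].round(3))
    if goal is not None: print('tool shift cm',(M.T@(np.array(goal)-p)/10).round(2))
    if yaw is not None:
        print('turn', [round(float(np.radians((a-y+180)%360-180)),3) for y in (yaw,yaw+180)])
    return s,M,p
E
python3 - <<'E'
from h import *
st([543.1,302,110],4.4)
f=np.load('pics/top0.npz'); im,d=f['im'],f['d']; P=pts('top',d); z=P[...,2];v,u=np.mgrid[0:480,0:640]
for n,(a,b,c,e) in dict(front=(235,280,265,310),back=(210,250,150,185)).items():
    k=(z>172)&(z<190)&(u>a)&(u<b)&(v>c)&(v<e); q=P[k]; print(n,k.sum(),q.mean(0).round(1)); print(cv2.minEnclosingCircle(q[:,:2].astype(np.float32)))
E
```

```text
t 2.65 p [543.4 302.2 231.4] jaw 4.37 op 0.817 F [0.4 0.8 0.7] M [-0.01  0.03  0.02] q [ 0.33  0.52  1.44 -0.    1.18  0.25] zax [ 0.  0. -1.]
tool shift cm [-1.000e-02 -4.000e-02  1.214e+01]
turn [-0.001, 3.141]
front 694 [436.8 407.2 179.8]
((436.588134765625, 407.64215087890625), 21.949289321899414)
back 686 [619.1 438.6 179.5]
((619.3738403320312, 439.3525085449219), 22.14745330810547)
```

Request:
{"name": "play_rows", "arguments": {"rows": [[6.5, 0, 0, 4, 0], [6.5, 0, 0, 4, 0], [6.5, 0, 0, 4, 0], [6.5, 0, 0, 1.6, 0], [6.5, 0, 0, 0.7, 0]]}}

```text
time: 3.15
position: [542.0, 301.7, 85.9]
orientation: [-2.13, -2.306, 0.006]
contact_force: [-0.2, 0.3, 0.6]
opening: 0.763
```

Request:
{"name": "play_rows", "arguments": {"rows": [[5, 0, 0, 0, 0], [4.5, 0, 0, 0, 0], [4.35, 0, 0, 0, 0], [4.35, 0, 0, 0, 0], [4.35, 0, 0, 0, 0], [4.35, 0, 0, 0, 0]]}}

```text
time: 3.75
position: [544.4, 302.3, 89.3]
orientation: [2.133, 2.304, 0.003]
contact_force: [0.4, -0.5, 1.7]
opening: 0.511
```

```bash
python3 - <<'E'
from h import *
st(); grab('scene','s1'); im=cv2.imread('pics/s1.png'); cv2.imwrite('pics/s1c.png',cv2.resize(im[120:330,180:440],None,fx=2.8,fy=2.8))
E
```

```text
t 3.75 p [544.4 302.3  89.3] jaw 4.42 op 0.511 F [ 0.4 -0.5  1.7] M [-0.1  -0.15 -0.06] q [ 0.33  0.7   1.55 -0.    0.88  0.25] zax [ 0.002  0.001 -1.   ]
```

View pics/s1c.png

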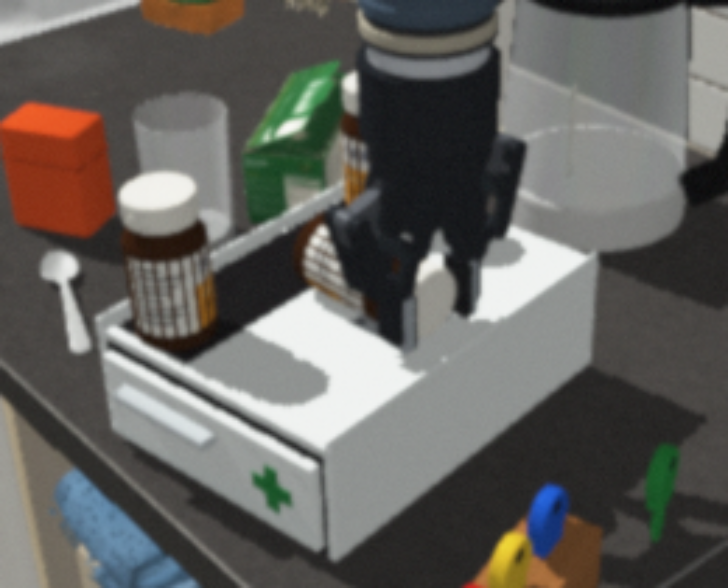

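The fingers straddle the cap, light contact at about 43.6 mm. I'll lift a little and see whether the bottle pivots.

Request:
{"name": "play_rows", "arguments": {"rows": [[4.3, 0, 0, 0, 0], [4.3, 0, 0, -0.5, 0], [4.3, 0, 0, -0.5, 0], [4.3, 0, 0, -0.5, 0], [4.3, 0, 0, -0.5, 0], [4.3, 0, 0, -0.5, 0], [4.3, 0, 0, -0.5, 0]]}}

```text
time: 4.5
position: [543.3, 302.2, 118.7]
orientation: [-2.134, -2.305, 0.0]
contact_force: [0.6, -0.3, -1.1]
opening: 0.508
```

```bash
python3 - <<'E'
from h import *
st(); grab('scene','s2'); im=cv2.imread('pics/s2.png'); cv2.imwrite('pics/s2c.png',cv2.resize(im[120:330,180:440],None,fx=2.8,fy=2.8))
E
```

```text
t 4.5 p [543.3 302.2 118.7] jaw 4.42 op 0.508 F [ 0.6 -0.3 -1.1] M [-0.11 -0.05  0.04] q [0.33 0.66 1.54 0.   0.94 0.25] zax [-0. -0. -1.]
```

View pics/s2c.png

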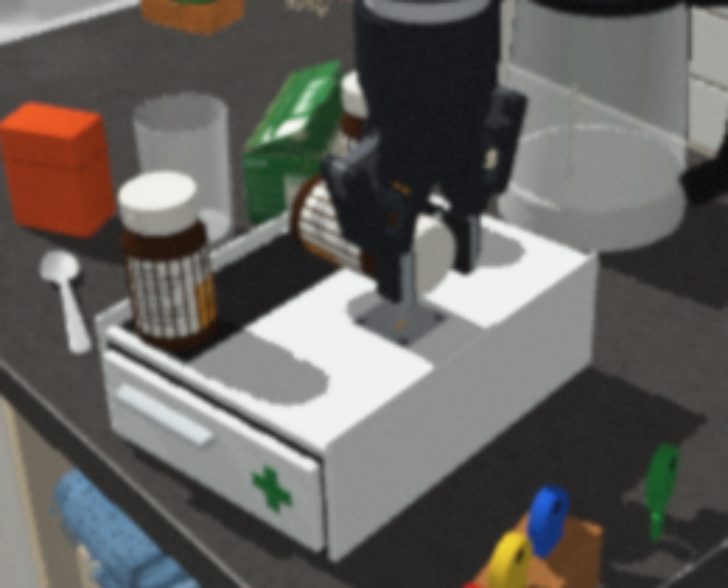

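It lifts rigidly. The steel plate and keyhole now show at (400,323) in the crop. I'll lower again and lighten the grip so that gravity pivots the bottle in the pads.

Request:
{"name": "play_rows", "arguments": {"rows": [[4.3, 0, 0, 1.0, 0], [4.3, 0, 0, 1.0, 0], [4.3, 0, 0, 0.5, 0], [4.34, 0, 0, 0, 0], [4.34, 0, 0, 0, 0], [4.36, 0, 0, 0, 0], [4.36, 0, 0, -0.7, 0], [4.36, 0, 0, -0.7, 0], [4.36, 0, 0, -0.7, 0], [4.36, 0, 0, -0.7, 0]]}}

```text
time: 5.55
position: [543.8, 302.3, 122.5]
orientation: [2.134, 2.305, 0.002]
contact_force: [-0.2, 0.8, -2.3]
opening: 0.511
```

```bash
cat >>h.py <<'E'
def crop(n,a=120,b=330,c=180,d=440,f=2.8,cam='scene'):
    grab(cam,n); im=cv2.imread(f'pics/{n}.png'); cv2.imwrite(f'pics/{n}c.png',cv2.resize(im[a:b,c:d],None,fx=f,fy=f))
E
python3 - <<'E'
from h import *
st(); crop('s3')
E
```

```text
t 5.55 p [543.8 302.3 122.5] jaw 4.41 op 0.511 F [-0.2  0.8 -2.3] M [-0.01  0.03  0.06] q [0.33 0.66 1.53 0.   0.95 0.25] zax [ 0.001  0.    -1.   ]
```

View pics/s3c.png

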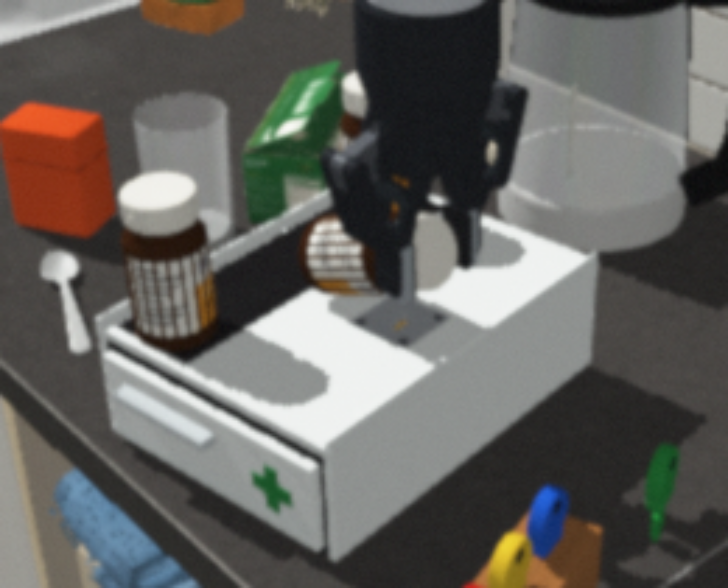

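The bottle now pivots: the foot droops toward the lid. I'll follow the arc.

Request:
{"name": "play_rows", "arguments": {"rows": [[4.36, 0.75, 0, -0.9, 0], [4.36, 0.75, 0, -0.9, 0], [4.36, 1.0, 0, -0.7, 0], [4.36, 1.0, 0, -0.7, 0], [4.36, 1.1, 0, -0.4, 0], [4.36, 1.1, 0, -0.4, 0]]}}

```text
time: 6.2
position: [538.8, 360.2, 161.7]
orientation: [-2.134, -2.306, -0.0]
contact_force: [0.4, 0.1, -0.8]
opening: 0.509
```

```bash
python3 - <<'E'
from h import *
st(); crop('s4')
E
```

```text
t 6.2 p [538.8 360.2 161.7] jaw 4.44 op 0.509 F [ 0.4  0.1 -0.8] M [-0.09  0.06  0.07] q [0.42 0.64 1.43 0.   1.07 0.34] zax [ 0.  0. -1.]
```

View pics/s4c.png

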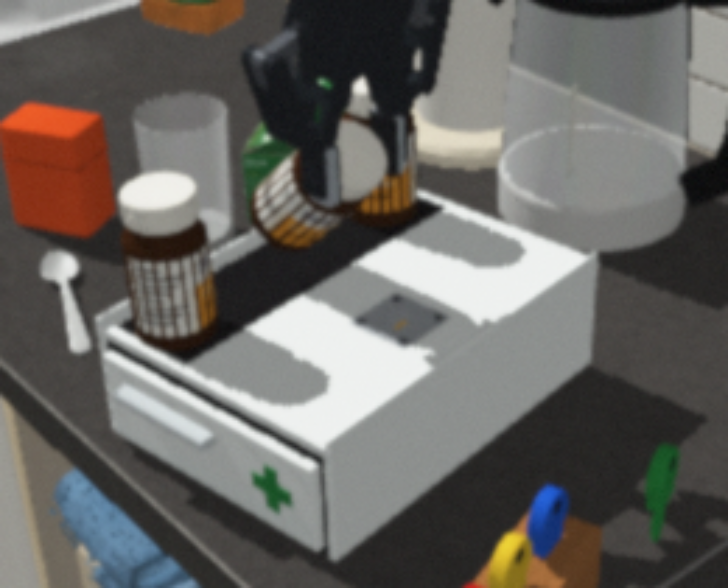

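Request:
{"name": "play_rows", "arguments": {"rows": [[4.37, 0, 0, 0.5, 0], [4.37, 0, 0, 0.5, 0], [4.37, 0, 0, 0, 0], [4.38, 0, 0, 0, 0], [4.38, 0, 0, 0, 0]]}}

```text
time: 6.75
position: [538.9, 358.6, 150.9]
orientation: [-2.135, -2.304, 0.001]
contact_force: [0.4, 0.4, 0.0]
opening: 0.513
```

```bash
python3 - <<'E'
from h import *
st(); crop('s5')
E
```

```text
t 6.75 p [538.9 358.6 150.9] jaw 4.38 op 0.513 F [0.4 0.4 0. ] M [-0.03  0.07 -0.01] q [0.41 0.65 1.44 0.   1.05 0.34] zax [-0.001 -0.    -1.   ]
```

View pics/s5c.png

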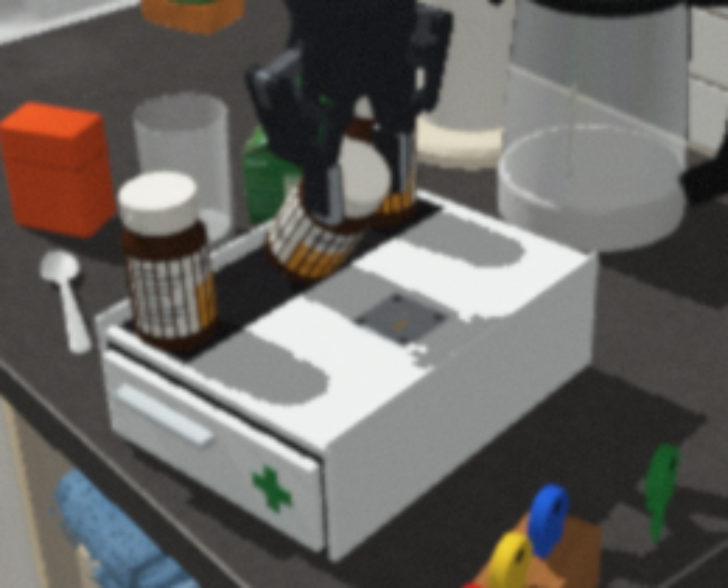

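Request:
{"name": "play_rows", "arguments": {"rows": [[4.38, 0.6, 0, -0.4, 0], [4.38, 0.6, 0, -0.4, 0], [4.38, 0.6, 0, -0.3, 0], [4.38, 0.6, 0, -0.2, 0], [4.38, 0, 0, 0, 0]]}}

```text
time: 7.3
position: [537.3, 384.3, 164.9]
orientation: [2.133, 2.306, 0.002]
contact_force: [0.3, 0.5, -0.5]
opening: 0.513
```

```bash
python3 - <<'E'
from h import *
st(); crop('s6')
E
```

```text
t 7.3 p [537.3 384.3 164.9] jaw 4.48 op 0.513 F [ 0.3  0.5 -0.5] M [ 0.04  0.01 -0.01] q [0.45 0.65 1.4  0.   1.09 0.37] zax [ 0.001  0.001 -1.   ]
```

View pics/s6c.png

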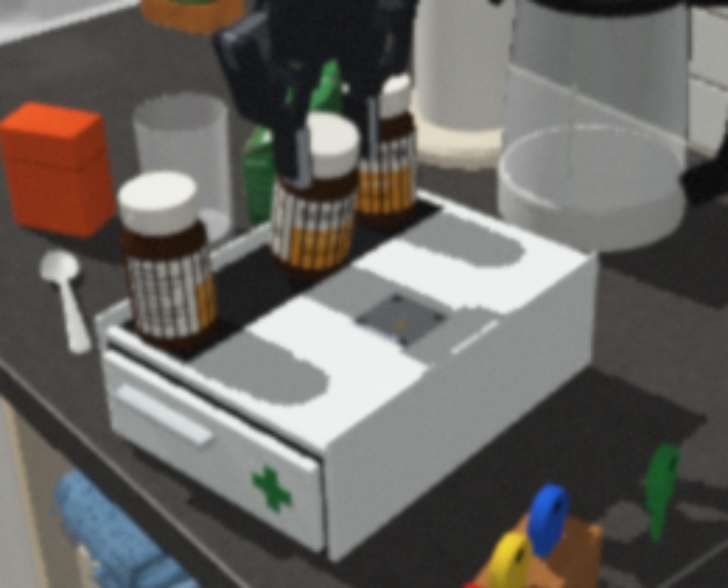

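Nearly upright and hanging close to the lid, with the keyhole plate clear at (400,318). Next I'll carry it slowly to the gap and measure the tilt.

Request:
{"name": "play_rows", "arguments": {"rows": [[4.37, 0, 0, -0.3, 0], [4.37, 0.5, -0.1, 0, 0], [4.37, 0.6, -0.1, 0, 0], [4.37, 0.6, -0.12, 0, 0], [4.37, 0.6, -0.12, 0, 0], [4.37, 0.6, -0.12, 0, 0], [4.37, 0.6, -0.1, 0, 0], [4.37, 0, 0, 0, 0], [4.37, 0, 0, 0, 0]]}}

```text
time: 8.25
position: [527.8, 417.5, 167.2]
orientation: [2.134, 2.306, -0.0]
contact_force: [0.4, -0.6, -1.5]
opening: 0.516
```

```bash
python3 - <<'E'
from h import *
st([528,423.5,160]); crop('s7'); 
f=np.load('pics/s7.npz'); P=pts('scene',f['d']); np.save('pics/P7.npy',P)
crop('t7',130,320,200,400,3.1,'top')
a=np.radians(9.28); ex=np.array([np.cos(a),np.sin(a)]);ey=np.array([-ex[1],ex[0]])
for n,cam in(('s7','scene'),('t7','top')):
    f=np.load(f'pics/{n}.npz'); P=pts(cam,f['d']); hsv=cv2.cvtColor(f['im'],cv2.COLOR_RGB2HSV)
    L=P[...,:2]-[528,423.5]; lx=L@ex; ly=L@ey; z=P[...,2]
    k=(abs(lx)<45)&(abs(ly)<50)&(z>87)
    for a0,b0 in((87,95),(95,110),(110,125),(125,140),(140,155),(155,170),(170,185),(185,200)):
        m=k&(z>a0)&(z<b0)&((hsv[...,1]>60)|(hsv[...,2]>140))
        if m.sum()>15: print(n,a0,b0,m.sum(),'lx',np.percentile(lx[m],[2,50,98]).round(1),'ly',np.percentile(ly[m],[2,50,98]).round(1))
E
```

```text
t 8.25 p [527.8 417.5 167.2] jaw 4.44 op 0.516 F [ 0.4 -0.6 -1.5] M [-0.07 -0.01  0.01] q [ 0.5   0.66  1.36 -0.    1.12  0.43] zax [-0. -0. -1.]
tool shift cm [0.6  0.07 0.72]
s7 87 95 54 lx [-43.4 -18.1  44. ] ly [-49.2 -31.5  39.5]
s7 95 110 140 lx [-24.  -12.9  10.2] ly [-8.1 -1.7 21.3]
s7 110 125 161 lx [-23.4 -14.4  11.8] ly [-11.9  -4.6  25.1]
s7 125 140 140 lx [-24.  -15.9   9.5] ly [-15.4  -6.9  26.6]
s7 140 155 20 lx [-24.6 -22.1 -18.9] ly [-3.8 15.2 21.5]
s7 155 170 165 lx [-24.2 -11.2  13.3] ly [-20.2 -13.7  17.1]
s7 170 185 55 lx [-17.7 -10.4  30.9] ly [-22.2 -17.2 -12.9]
s7 185 200 253 lx [-18.1   2.5  23.8] ly [-21.7  -7.4  13.4]
t7 87 95 106 lx [-41.9  10.7  44.7] ly [-49.8 -42.4  39.1]
```

View pics/s7c.png

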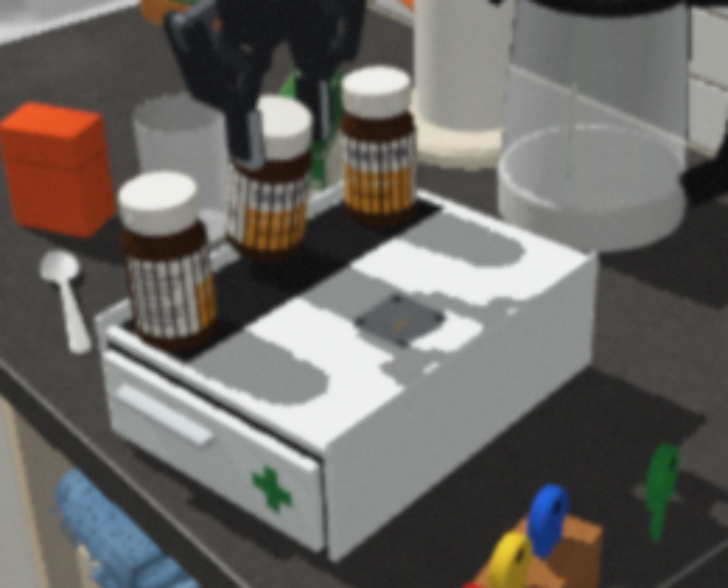

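View pics/t7c.png

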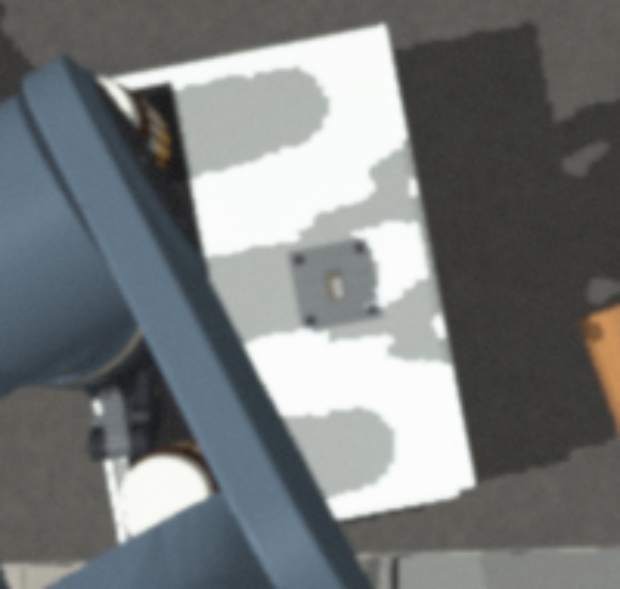

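Request:
{"name": "play_rows", "arguments": {"rows": [[4.37, -0.5, 0, 0, 0], [4.37, -0.6, 0, 0, 0], [4.37, -0.6, 0, 0, 0], [4.37, 0, 0, 0.3, 0], [4.37, 0, 0, 0.3, 0], [4.37, 0, 0, 0.2, 0], [4.37, 0, 0, 0.2, 0], [4.37, 0, 0, 0, 0]]}}

```text
time: 9.15
position: [529.3, 400.7, 157.5]
orientation: [2.134, 2.306, 0.001]
contact_force: [-0.2, -0.3, -0.9]
opening: 0.51
```

```bash
cat > bt.py <<'E'
from h import *
import sys
n=sys.argv[1]
st([528,423.5,160]); crop(n); 
a=np.radians(9.28); ex=np.array([np.cos(a),np.sin(a)]);ey=np.array([-ex[1],ex[0]])
f=np.load(f'pics/{n}.npz'); P=pts('scene',f['d']); hsv=cv2.cvtColor(f['im'],cv2.COLOR_RGB2HSV)
L=P[...,:2]-[528,423.5]; lx=L@ex; ly=L@ey; z=P[...,2]
k=(abs(lx)<45)&(abs(ly)<50)&(z>87)
for a0,b0 in((88,100),(100,110),(110,125),(125,140),(140,155),(155,170),(165,176),(176,200)):
        m=k&(z>a0)&(z<b0)&((hsv[...,1]>60)|(hsv[...,2]>140))
        if m.sum()>15: print(n,a0,b0,m.sum(),'lx',np.percentile(lx[m],[2,50,98]).round(1),'ly',np.percentile(ly[m],[2,50,98]).round(1),z[m].mean().round(1))
E
python3 bt.py s8
```

```text
t 9.15 p [529.3 400.7 157.5] jaw 4.43 op 0.51 F [-0.2 -0.3 -0.9] M [0.02 0.03 0.04] q [0.48 0.66 1.4  0.   1.08 0.4 ] zax [ 0.  0. -1.]
tool shift cm [ 2.28  0.05 -0.25]
s8 88 100 169 lx [-25.8 -15.7   7.5] ly [-25.4 -13.2  39.9] 93.6
s8 100 110 108 lx [-25.8 -16.8  10.8] ly [-28.2 -21.2   3.4] 104.9
s8 110 125 158 lx [-25.1 -15.3   8.8] ly [-30.9 -24.4   2.9] 117.3
s8 125 140 43 lx [-25.8 -22.6  -0.9] ly [-32.9 -16.1   0.4] 128.3
s8 140 155 113 lx [-25.8 -13.9  11.1] ly [-36.5 -31.   -1.1] 151.3
s8 155 170 69 lx [-31.  -12.    8.1] ly [-37.  -30.6  -9.9] 160.5
s8 165 176 58 lx [-37.3 -13.2  -0.3] ly [-38.7 -34.5 -12.1] 171.2
s8 176 200 251 lx [-35.8   1.8  21. ] ly [-38.3 -23.   -4.2] 181.4
```

View pics/s8c.png

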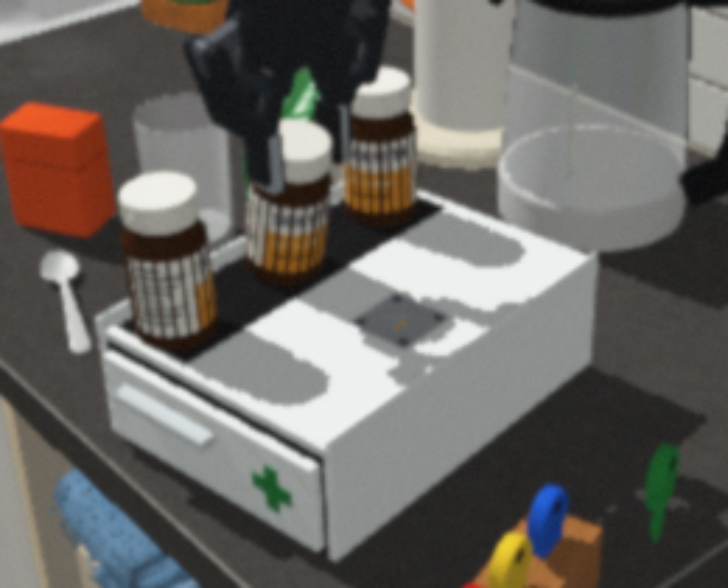

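Request:
{"name": "play_rows", "arguments": {"rows": [[4.37, 0, 0, 0.2, 0], [4.38, 0.4, 0, 0, 0], [4.38, 0.5, 0, 0, 0], [4.39, 0.5, 0, 0, 0], [4.42, 0.3, 0, 0, 0], [4.5, 0, 0, 0, 0], [4.6, 0, 0, 0, 0], [4.8, 0, 0, 0, 0]]}}

```text
time: 10.0
position: [527.9, 417.2, 155.1]
orientation: [-2.134, -2.305, 0.001]
contact_force: [-0.4, -0.9, 0.4]
opening: 0.564
```

```bash
python3 bt.py s9
```

```text
t 10.0 p [527.9 417.2 155.1] jaw 4.4 op 0.564 F [-0.4 -0.9  0.4] M [ 0.03 -0.    0.02] q [ 0.5   0.68  1.37 -0.    1.09  0.43] zax [-0. -0. -1.]
tool shift cm [ 0.63  0.06 -0.49]
s9 88 100 194 lx [-25.3 -14.7  15. ] ly [-26.7 -13.5  39.3] 93.4
s9 100 110 119 lx [-24.4 -14.1  11.4] ly [-22.9 -17.5  10.5] 105.0
s9 110 125 177 lx [-24.5 -12.9  13.5] ly [-23.4 -18.1  -1.1] 117.7
s9 125 140 50 lx [-24.5 -15.1   8.5] ly [-22.5 -17.7  -3.2] 127.3
s9 140 155 98 lx [-25.4 -12.4  15.1] ly [-22.9 -16.4   7.6] 151.8
s9 155 170 98 lx [-18.9  -7.9  16.4] ly [-20.2 -15.4  -8.3] 160.0
s9 165 176 60 lx [-17.9 -10.4   2.2] ly [-19.4 -15.9 -10. ] 171.4
s9 176 200 209 lx [-17.5   2.7  33. ] ly [-19.   -5.2  17.6] 180.8
```

View pics/s9c.png

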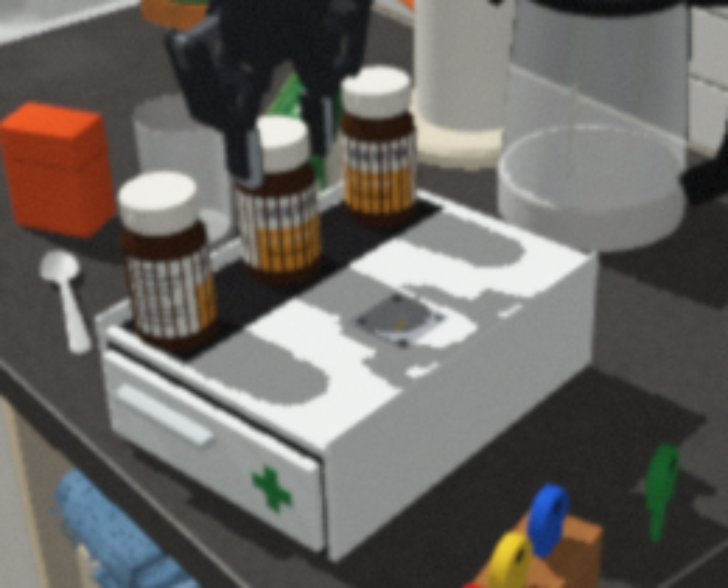

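The tipped bottle now stands in the gap: centre about (0, +2) mm from it, top height equal to the others, front faces vertical. I'll retreat upward and turn for the key.

Request:
{"name": "play_rows", "arguments": {"rows": [[5.2, 0, 0, 0, 0], [5.2, 0, 0, -1.5, 0], [5.2, 0, 0, -2.5, 0], [5.2, 0, 0, -3.5, 0], [5.2, 0, 0, -2.5, 0]]}}

```text
time: 10.55
position: [528.7, 417.7, 258.8]
orientation: [2.134, 2.304, 0.005]
contact_force: [0.4, 0.7, 0.3]
opening: 0.607
```

```bash
python3 - <<'E'
from h import *
st([424.5,136.5,160],109)
E
python3 bt.py s10 | tail -8
```

```text
t 10.55 p [528.7 417.7 258.8] jaw 4.41 op 0.607 F [0.4 0.7 0.3] M [-0.01 -0.02 -0.01] q [ 0.5   0.57  1.27 -0.    1.3   0.43] zax [ 0.003  0.002 -1.   ]
tool shift cm [-27.25 -12.59   9.8 ]
turn [-1.825, 1.316]
s10 88 100 186 lx [-24.8 -15.2  14.7] ly [-23.9 -13.7  39.8] 93.5
s10 100 110 113 lx [-24.2 -13.9  10.6] ly [-23.8 -18.1   8.5] 104.8
s10 110 125 184 lx [-24.5 -13.5  12.5] ly [-23.4 -18.   -1.9] 117.6
s10 125 140 45 lx [-24.3 -12.1   9.6] ly [-22.8 -19.1  -5.7] 127.3
s10 140 155 117 lx [-24.8 -15.5  15.4] ly [-22.3 -14.4  15.8] 152.2
s10 155 170 146 lx [-22.3 -14.9  11.6] ly [-19.6 -11.9  14.5] 159.8
s10 165 176 89 lx [-22.8 -17.2  -2.6] ly [-19.1 -11.1   9.9] 171.9
s10 176 200 272 lx [-22.   -4.2  17.4] ly [-18.1  -0.4  20.9] 179.8
```

Request:
{"name": "play_rows", "arguments": {"rows": [[4, -3, -1.4, 0, 0], [4, -3.4, -1.6, 0, 0], [4, -3.4, -1.6, 0, 0], [4, -3.4, -1.6, 0, 0], [4, -3.4, -1.6, 0, 0], [4, -3.4, -1.6, 0, 0], [4, -3.4, -1.6, 0, 0], [4, -3.85, -1.59, 0, 0]]}}

```text
time: 11.4
position: [423.0, 134.9, 256.2]
orientation: [2.132, 2.305, 0.002]
contact_force: [0.4, -0.7, -1.0]
opening: 0.471
```

Request:
{"name": "play_rows", "arguments": {"rows": [[3.5, 0, 0, 0, -0.149], [3.5, 0, 0, 0, -0.149], [3.5, 0, 0, 0, -0.149], [3.5, 0, 0, 0, -0.149], [3.5, 0, 0, 0, -0.149], [3.5, 0, 0, 0, -0.149], [3.5, 0, 0, 0, -0.149], [3.5, 0, 0, 0, -0.149], [3.5, 0, 0, 0, -0.149], [3.5, 0, 0, 0, -0.149], [3.5, 0, 0, 0, -0.149], [3.5, 0, 0, 0, -0.149]]}}

```text
time: 12.6
position: [423.6, 135.9, 256.2]
orientation: [-0.47, 3.105, -0.0]
contact_force: [0.3, -0.3, 0.3]
opening: 0.41
```

```bash
python3 - <<'E'
from h import *
st([424.5,136.5,100],109)
crop('t11',130,320,200,450,3.1,'top')
f=np.load('pics/t11.npz'); im,d=f['im'],f['d']; P=pts('top',d); z=P[...,2]; v,u=np.mgrid[0:480,0:640]
hsv=cv2.cvtColor(im,cv2.COLOR_RGB2HSV)
c=eyes.get_calibration('top'); T=np.array(c['extrinsics'])
def onz(uu,vv,zz):
    r=T[:3,:3]@np.array([(uu-c['cx'])/c['fx'],(vv-c['cy'])/c['fy'],1]); return T[:3,3]+r*(zz-T[2,3])/r[2]
cv2.imwrite('pics/kh.png',cv2.resize(im[205:240,290:325,::-1],None,fx=16,fy=16,interpolation=cv2.INTER_NEAREST))
g=im[205:240,290:325].mean(2); 
print(onz(308,222.6,85))
print([ (n,np.round(x['point'],1),round(x['p'],2)) for n in('keyhole','gap') for x in place_of(n,'top')])
grab('scene','s11');print([ (n,np.round(x['point'],1),round(x['p'],2)) for n in('keyhole','gap') for x in place_of(n,'scene')])
E
```

```text
t 12.6 p [423.6 135.9 256.2] jaw 107.2 op 0.41 F [ 0.3 -0.3  0.3] M [ 0.02 -0.02 -0.07] q [ 0.06  0.25  1.83 -0.    1.06 -1.81] zax [ 0.002  0.    -1.   ]
tool shift cm [-0.08  0.03 15.62]
turn [-0.031, 3.11]
[541.30531865 328.39186701  85.        ]
[('keyhole', array([544.4, 328.8,  87.8]), 0.61), ('gap', array([529.6, 423.4,  85.1]), 0.97), ('gap', array([467.5, 149.9,   2.5]), 0.53), ('gap', array([615.2, 437.6,  86.1]), 0.27)]
[('keyhole', array([542.5, 327.7,  86.9]), 0.67), ('gap', array([530.4, 422.6,  80.4]), 0.76)]
```

View pics/t11c.png

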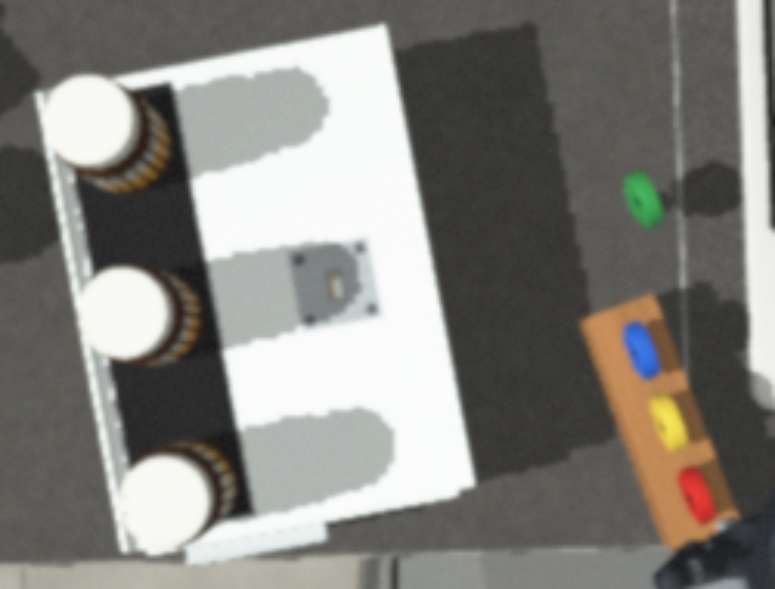

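View pics/kh.png

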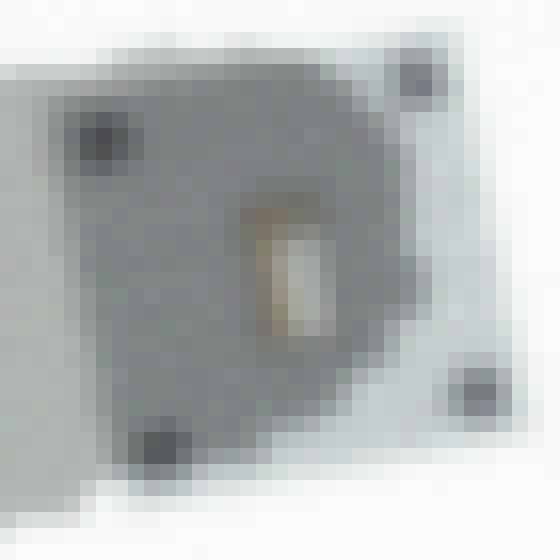

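Top view: locker with all three bottles standing (cap tops near (126,313) for the righted one), keyhole plate free with slot at full-image pixel about (307.5,221.3). The key block is at right, red key head at (424,290).

```bash
python3 - <<'E'
from h import *
c=eyes.get_calibration('top'); T=np.array(c['extrinsics'])
def onz(uu,vv,zz):
    r=T[:3,:3]@np.array([(uu-c['cx'])/c['fx'],(vv-c['cy'])/c['fy'],1]); return T[:3,3]+r*(zz-T[2,3])/r[2]
print('plate',onz(307.67,220.95,85.5).round(1),'slot',onz(307.4,221.5,85).round(1))
for n in('top0','t11'):
    f=np.load(f'pics/{n}.npz'); im,d=f['im'],f['d']; P=pts('top',d); z=P[...,2]; v,u=np.mgrid[0:480,0:640]
    H,S,V=[x.astype(int) for x in cv2.split(cv2.cvtColor(im,cv2.COLOR_RGB2HSV))]
    for nm,h in(('red',((H<6)|(H>172))),('yel',(H>20)&(H<35)),('blue',(H>100)&(H<130))):
        k=(u>380)&(u<445)&(v>220)&(v<303)&(z>45)&(z<100)&h&(S>150); q=P[k]
        for lo in(60,70,74):
            w=q[q[:,2]>lo]; r=cv2.minAreaRect(w[:,:2].astype(np.float32)); print(n,nm,lo,len(w),w[:,:2].mean(0).round(1),np.round(r[0],1),np.round(r[1],1),round(r[2],1),w[:,2].max().round(1))
f=np.load('pics/scene0.npz'); im,d=f['im'],f['d']; P=pts('scene',d); z=P[...,2]; v,u=np.mgrid[0:480,0:640]
m=(abs(z-42)<2.5)&(u>320)&(u<400)&(v>290)&(v<390)&(d>0); print('scene block',cv2.minAreaRect(P[m][:,:2].astype(np.float32)))
m=(abs(z-85)<3)&(u>215)&(u<395)&(v>180)&(v<290)&(d>0); print('scene lid',cv2.minAreaRect(P[m][:,:2].astype(np.float32)))
E
```

```text
plate [544.  328.8  85.5] slot [543.2 329.3  85. ]
top0 red 60 117 [425.5 137.9] [425.  136.9] [29.4 10.1] 17.9 80.4
top0 red 70 95 [424.9 137.3] [424.9 136.8] [25.3 10. ] 16.6 80.4
top0 red 74 74 [424.4 136.8] [424.9 136.6] [24.   9.6] 17.2 80.4
top0 yel 60 126 [464.8 151.1] [464.5 150.4] [30.4 10.1] 18.3 81.0
top0 yel 70 104 [464.3 150.5] [463.8 150.3] [28.4  9.9] 17.4 81.0
top0 yel 74 71 [464. 150.] [463.3 149.9] [21.3  9.4] 19.4 81.0
top0 blue 60 100 [504.1 165.4] [504.  164.9] [27.4  9. ] 15.9 81.6
top0 blue 70 90 [503.7 165. ] [503.5 164.8] [26.4  9. ] 15.9 81.6
top0 blue 74 70 [503.9 164.7] [503.9 164.6] [22.6  8.5] 17.0 81.6
t11 red 60 117 [425.5 138. ] [424.9 137. ] [29.1 10. ] 18.8 80.6
t11 red 70 98 [424.9 137.4] [424.4 136.8] [28.   9.9] 19.4 80.6
t11 red 74 75 [424.5 137.1] [424.2 136.6] [22.7  9.5] 17.2 80.6
t11 yel 60 127 [464.8 151.2] [464.5 150.4] [30.3 10.2] 17.6 81.2
t11 yel 70 104 [464.3 150.5] [464.4 150.3] [27.4 10.2] 17.6 81.2
t11 yel 74 73 [463.6 150.3] [463.9 150.1] [21.5 10.1] 18.5 81.2
t11 blue 60 98 [504.2 165.4] [504.1 164.6] [27.4  9.3] 16.8 80.9
t11 blue 70 86 [504.3 165. ] [504.1 164.6] [27.4  9.3] 16.8 80.9
t11 blue 74 59 [503.3 164.3] [501.9 164.1] [22.6  9.2] 14.5 80.9
scene block ((464.5013122558594, 150.43409729003906), (139.83102416992188, 41.51723098754883), 19.058551788330078)
scene lid ((542.9949340820312, 369.92303466796875), (253.7401123046875, 190.23951721191406), 9.322591781616211)
```

Request:
{"name": "play_rows", "arguments": {"rows": [[3.5, -0.09, 0.03, 3, -0.032], [3.5, 0, 0, 4, 0], [3.5, 0, 0, 4, 0], [3.5, 0, 0, 4, 0], [3.5, 0, 0, 2, 0]]}}

```text
time: 13.4
position: [422.8, 136.3, 82.8]
orientation: [0.507, -3.096, -0.001]
contact_force: [-0.5, -0.2, -0.4]
opening: 0.411
```

```bash
python3 - <<'E'
from h import *
st([424.4,136.5,48],109.05); crop('s12',230,400,290,450,3.5)
E
```

```text
t 13.4 p [422.8 136.3  82.8] jaw 108.59 op 0.411 F [-0.5 -0.2 -0.4] M [ 0.02  0.02 -0.02] q [ 0.06  0.57  2.   -0.    0.58 -1.84] zax [-0.004 -0.    -1.   ]
tool shift cm [-0.17 -0.04  3.48]
turn [-0.008, 3.133]
```

View pics/s12c.png

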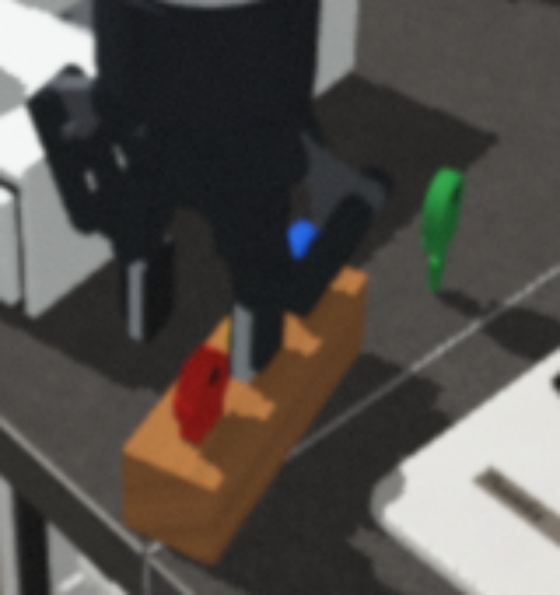

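Request:
{"name": "play_rows", "arguments": {"rows": [[3.5, -0.05, 0, 1.5, -0.004], [3.5, 0, 0, 1.2, 0], [3.5, 0, 0, 0.6, 0], [3.5, 0, 0, 0, 0], [3.5, 0, 0, 0, 0]]}}

```text
time: 13.95
position: [425.1, 136.7, 52.9]
orientation: [-0.516, 3.098, -0.0]
contact_force: [-0.6, -0.3, 0.1]
opening: 0.41
```

```bash
python3 - <<'E'
from h import *
st([424.4,136.5,48],109.05)
E
```

```text
t 13.95 p [425.1 136.7  52.9] jaw 108.9 op 0.41 F [-0.6 -0.3  0.1] M [ 0.    0.03 -0.03] q [ 0.06  0.63  2.02 -0.    0.49 -1.84] zax [ 0.001  0.    -1.   ]
tool shift cm [0.07 0.   0.49]
turn [-0.003, 3.139]
```

Request:
{"name": "play_rows", "arguments": {"rows": [[3.5, 0.05, 0, 0.4, 0], [2.5, 0, 0, 0, 0], [1.5, 0, 0, 0, 0], [0.5, 0, 0, 0, 0], [0, 0, 0, 0, 0], [0, 0, 0, 0, 0], [0, 0, 0, 0, 0], [0, 0, 0, 0, 0]]}}

```text
time: 14.75
position: [424.2, 136.5, 48.6]
orientation: [-0.516, 3.098, -0.0]
contact_force: [-0.5, 0.7, 5.9]
opening: 0.104
```

```bash
python3 - <<'E'
from h import *
st([424.4,136.5,48],109.05); crop('s13',230,400,290,450,3.5)
E
```

```text
t 14.75 p [424.2 136.5  48.6] jaw 108.92 op 0.104 F [-0.5  0.7  5.9] M [0.01 0.1  0.03] q [ 0.06  0.64  2.02 -0.    0.48 -1.84] zax [ 0.  0. -1.]
tool shift cm [-0.02 -0.01  0.06]
turn [-0.002, 3.139]
```

View pics/s13c.png

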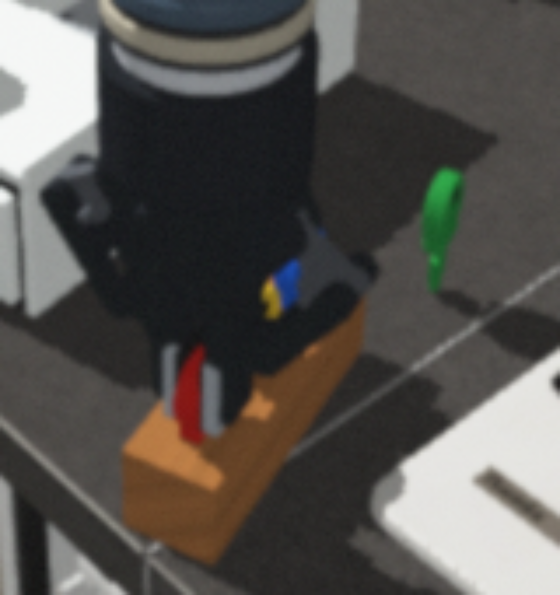

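The red key is gripped (opening about 9 mm, no side force). I'll lift straight up.

Request:
{"name": "play_rows", "arguments": {"rows": [[0, 0, 0, -0.5, 0], [0, 0, 0, -1, 0], [0, 0, 0, -1.5, 0], [0, 0, 0, -2, 0], [0, 0, 0, -3, 0], [0, 0, 0, -3, 0], [0, 0, 0, -1, 0], [0, 0, 0, 0, 0]]}}

```text
time: 15.6
position: [425.1, 136.6, 169.9]
orientation: [-0.516, 3.095, -0.001]
contact_force: [0.6, -0.1, -1.3]
opening: 0.107
```

```bash
python3 - <<'E'
from h import *
st([544,329,165],99.3); crop('s14',180,400,230,450,2.7)
f=np.load('pics/s14.npz'); im,d=f['im'],f['d']; P=pts('scene',d); z=P[...,2]
E
```

```text
t 15.6 p [425.1 136.6 169.9] jaw 108.92 op 0.107 F [ 0.6 -0.1 -1.3] M [ 0.05  0.   -0.01] q [ 0.06  0.39  1.93 -0.    0.81 -1.84] zax [ 0.004  0.    -1.   ]
tool shift cm [-17.49  14.35   0.55]
turn [0.168, -2.974]
```

View pics/s14c.png

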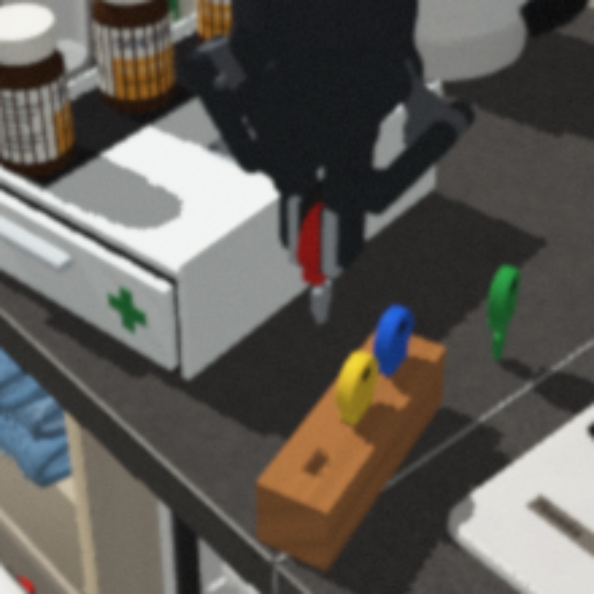

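Request:
{"name": "play_rows", "arguments": {"rows": [[0, -1.5, 1.2, 0, 0], [0, -2.5, 2.1, 0, 0], [0, -3, 2.5, 0, 0], [0, -3, 2.5, 0, 0], [0, -3, 2.5, 0, 0], [0, -2.5, 2.05, 0, 0], [0, -1.99, 1.5, 0, 0], [0, 0, 0, 0, 0.14], [0, 0, 0, 0, 0.028], [0, 0, 0, 0, 0]]}}

```text
time: 16.65
position: [541.8, 328.3, 166.3]
orientation: [0.257, -3.127, 0.002]
contact_force: [0.2, -0.2, 0.1]
opening: 0.108
```

```bash
python3 - <<'E'
from h import *
st([543.8,329,125],99.3); crop('s15',130,330,230,430,3); crop('t15',180,270,260,360,6,'top')
E
```

```text
t 16.65 p [541.8 328.3 166.3] jaw 99.39 op 0.108 F [ 0.2 -0.2  0.1] M [-0.02 -0.   -0.06] q [ 0.37  0.62  1.47 -0.    1.06 -1.37] zax [-0.004 -0.002 -1.   ]
tool shift cm [-0.23  0.04  4.13]
turn [0.002, -3.14]
```

View pics/s15c.png

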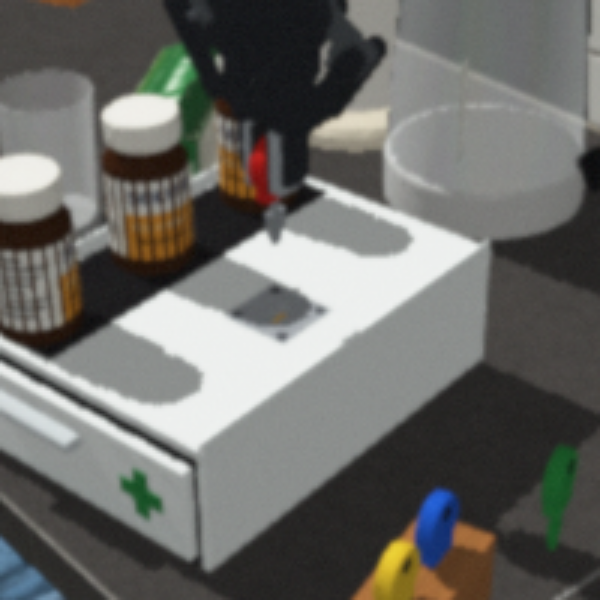

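View pics/t15c.png

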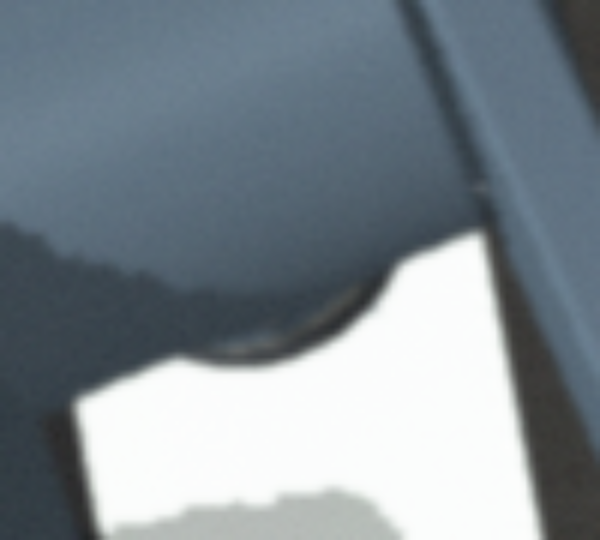

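Request:
{"name": "play_rows", "arguments": {"rows": [[0, -0.1, 0.04, 1, 0], [0, 0, 0, 1.5, 0], [0, 0, 0, 1, 0], [0, 0, 0, 0.3, 0], [0, 0, 0, 0, 0], [0, 0, 0, 0, 0]]}}

```text
time: 17.35
position: [544.3, 329.6, 130.6]
orientation: [-0.255, 3.131, 0.0]
contact_force: [0.3, 0.4, -0.6]
opening: 0.102
```

```bash
python3 - <<'E'
from h import *
st([543.8,329,125],99.3); crop('s16',190,270,280,380,6.5)
E
```

```text
t 17.35 p [544.3 329.6 130.6] jaw 99.3 op 0.102 F [ 0.3  0.4 -0.6] M [-0.01 -0.01 -0.03] q [ 0.37  0.66  1.49 -0.    0.99 -1.36] zax [ 0.001  0.    -1.   ]
tool shift cm [ 0.06 -0.05  0.56]
turn [-0.0, 3.142]
```

View pics/s16c.png

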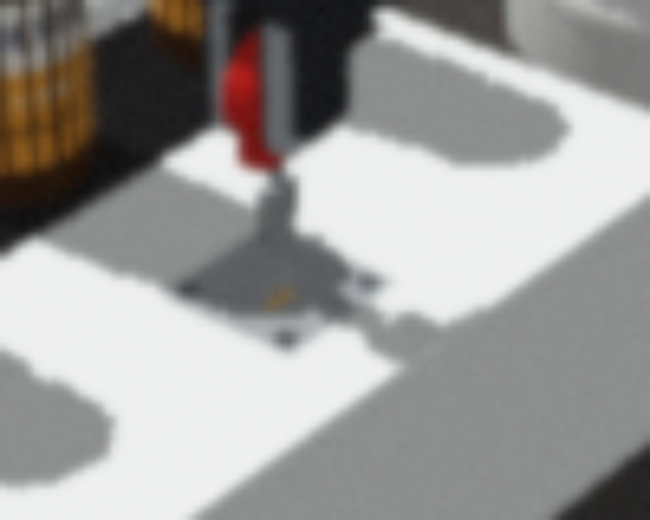

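```bash
python3 - <<'E'
from h import *
c=eyes.get_calibration('scene'); T=np.linalg.inv(np.array(c['extrinsics']))
def pr(p):
    q=T[:3,:3]@np.array(p)+T[:3,3]; return np.array([c['fx']*q[0]/q[2]+c['cx'],c['fy']*q[1]/q[2]+c['cy']])
for n,p in dict(hole=(543.8,329,85),neck=(543.8,329.2,120),tip=(543.8,329.2,95),hx=(548.8,329,85),hy=(543.8,334,85)).items(): print(n,((pr(p)-[280,190])*6.5).round(0))
E
```

```text
hole [275. 290.]
neck [273. 173.]
tip [274. 257.]
hx [290. 283.]
hy [263. 282.]
```

Request:
{"name": "play_rows", "arguments": {"rows": [[0, 0, -0.02, 0.4, 0], [0, 0, 0, 0.4, 0], [0, 0, 0, 0.2, 0], [0, 0, 0, 0.2, 0], [0, 0, 0, 0.2, 0], [0, 0, 0, 0, 0]]}}

```text
time: 18.0
position: [543.8, 329.2, 115.9]
orientation: [0.255, -3.131, 0.0]
contact_force: [0.2, -0.2, -0.4]
opening: 0.107
```

```bash
python3 - <<'E'
from h import *
st([543.8,329,115],99.3); crop('s17',190,270,280,380,6.5)
E
```

```text
t 18.0 p [543.8 329.2 115.9] jaw 99.3 op 0.107 F [ 0.2 -0.2 -0.4] M [0.05 0.01 0.  ] q [ 0.37  0.68  1.5  -0.    0.96 -1.36] zax [-0.001 -0.    -1.   ]
tool shift cm [ 0.   -0.02  0.09]
turn [-0.0, 3.142]
```

View pics/s17c.png

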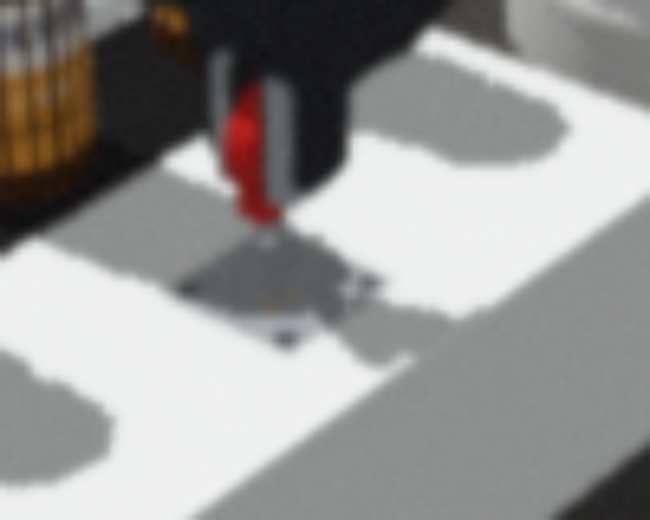

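No force with the tip about 5 mm below the lid, so it is in the slot. I'll continue, watching the force.

Request:
{"name": "play_rows", "arguments": {"rows": [[0, 0, 0, 0.2, 0], [0, 0, 0, 0.2, 0], [0, 0, 0, 0.2, 0], [0, 0, 0, 0.1, 0], [0, 0, 0, 0, 0]]}}

```text
time: 18.55
position: [543.9, 329.2, 109.0]
orientation: [0.254, -3.131, 0.0]
contact_force: [-0.2, -0.7, -0.2]
opening: 0.107
```

```bash
python3 -c "
from h import *
st([543.8,329,91.6],99.3)"
```

```text
t 18.55 p [543.9 329.2 109. ] jaw 99.29 op 0.107 F [-0.2 -0.7 -0.2] M [0.05 0.   0.  ] q [ 0.37  0.69  1.5   0.    0.95 -1.36] zax [-0. -0. -1.]
tool shift cm [ 0.01 -0.02  1.74]
turn [-0.0, 3.141]
```

Request:
{"name": "play_rows", "arguments": {"rows": [[0, 0, 0, 0.15, 0.04], [0, 0, 0, 0.15, -0.08], [0, 0, 0, 0.15, 0.08], [0, 0, 0, 0.15, -0.08], [0, 0, 0, 0.15, 0.08], [0, 0, 0, 0.15, -0.04]]}}

```text
time: 19.15
position: [542.4, 329.2, 101.1]
orientation: [0.254, -3.128, 0.0]
contact_force: [-4.2, -0.3, 6.4]
opening: 0.104
```

```bash
python3 -c "
from h import *
st([543.8,329,91.6],99.3)"
```

```text
t 19.15 p [542.4 329.2 101.1] jaw 99.27 op 0.104 F [-4.2 -0.3  6.4] M [-0.04  0.86 -0.  ] q [ 0.37  0.7   1.51  0.    0.93 -1.36] zax [-0.003 -0.001 -1.   ]
tool shift cm [-0.14 -0.04  0.95]
turn [-0.0, 3.141]
```

Request:
{"name": "play_rows", "arguments": {"rows": [[0, 0.06, 0, 0.1, 0.04], [0, 0, 0, 0.15, -0.08], [0, 0, 0, 0.15, 0.08], [0, 0, 0, 0.15, -0.08], [0, 0, 0, 0.15, 0.08], [0, 0, 0, 0.1, -0.04]]}}

```text
time: 19.75
position: [542.3, 329.2, 94.4]
orientation: [0.254, -3.129, 0.0]
contact_force: [-4.5, -0.7, 10.2]
opening: 0.103
```

```bash
python3 -c "
from h import *
st([543.8,329,91.6],99.3); crop('s20',190,270,280,380,6.5)"
```

```text
t 19.75 p [542.3 329.2  94.4] jaw 99.29 op 0.103 F [-4.5 -0.7 10.2] M [-0.32  0.87 -0.07] q [ 0.37  0.71  1.51  0.    0.92 -1.36] zax [-0.002 -0.    -1.   ]
tool shift cm [-0.14 -0.04  0.28]
turn [-0.0, 3.141]
```

View pics/s20c.png

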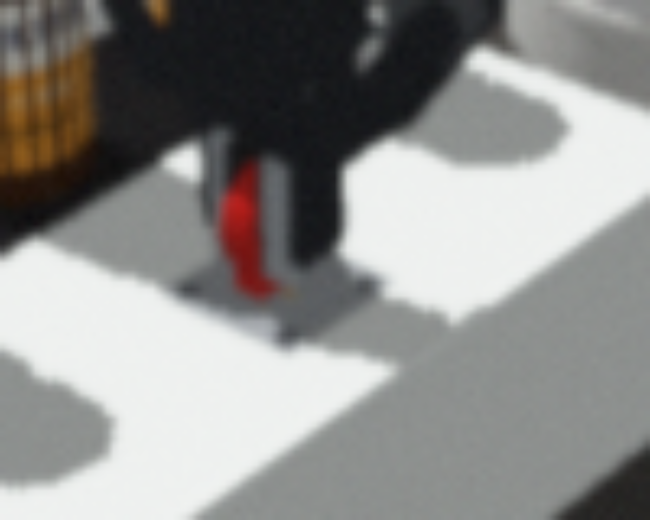

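Request:
{"name": "play_rows", "arguments": {"rows": [[0, 0.06, 0, 0.1, 0.04], [0, 0.04, 0, 0.1, -0.08], [0, 0, 0, 0.1, 0.08], [0, 0, 0, 0.1, -0.08], [0, 0, 0, 0, 0.04], [0, 0, 0, 0, 0]]}}

```text
time: 20.4
position: [542.3, 329.0, 91.6]
orientation: [-0.254, 3.131, -0.0]
contact_force: [-5.2, -2.3, 15.5]
opening: 0.103
```

```bash
python3 -c "
from h import *
st([543.8,329,91.6],99.3); crop('s21',190,270,280,380,6.5)"
```

```text
t 20.4 p [542.3 329.   91.6] jaw 99.29 op 0.103 F [-5.2 -2.3 15.5] M [-0.43  0.9   0.05] q [ 0.37  0.71  1.52 -0.    0.91 -1.36] zax [ 0. -0. -1.]
tool shift cm [-0.15 -0.02  0.  ]
turn [-0.0, 3.141]
```

View pics/s21c.png

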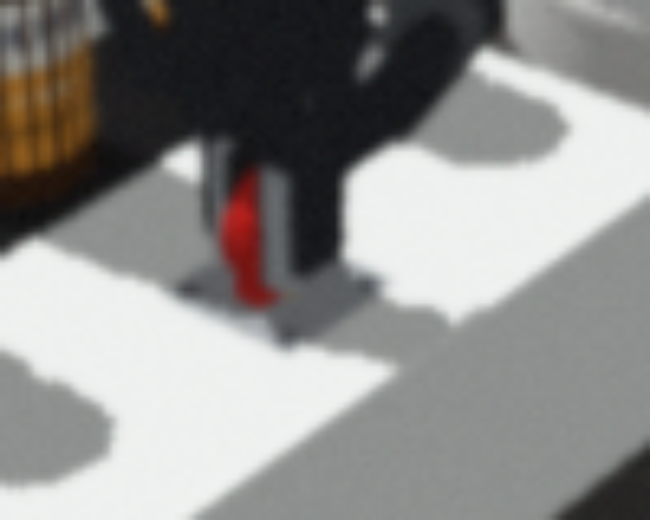

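Request:
{"name": "play_rows", "arguments": {"rows": [[0, 0, 0, 0.15, 0.04], [0, 0, 0, 0.15, -0.08], [0, 0, 0, 0, 0.08], [0, 0, 0, 0, -0.04], [0, 0, 0, 0, 0]]}}

```text
time: 20.95
position: [542.4, 329.2, 91.4]
orientation: [-0.256, 3.13, 0.0]
contact_force: [-8.7, -3.3, 30.0]
opening: 0.108
```

```bash
python3 -c "
from h import *
st([543.8,329,91.6],99.3); crop('s22',190,270,280,380,6.5)
f=np.load('pics/s22.npz'); im,d=f['im'],f['d']; P=pts('scene',d)
H,S,V=[x.astype(int) for x in cv2.split(cv2.cvtColor(im,cv2.COLOR_RGB2HSV))]
v,u=np.mgrid[0:480,0:640]
m=((H<6)|(H>172))&(S>150)&(u>300)&(u<335)&(v>200)&(v<250)
print(m.sum(),P[m].min(0),P[m].max(0),P[m].mean(0),v[m].max(),u[v==v[m].max()].mean())
"
```

```text
t 20.95 p [542.4 329.2  91.4] jaw 99.35 op 0.108 F [-8.7 -3.3 30. ] M [-0.7   1.64 -0.03] q [ 0.37  0.71  1.52 -0.    0.91 -1.36] zax [ 0.001  0.    -1.   ]
tool shift cm [-0.14 -0.05 -0.02]
turn [0.001, -3.141]
85 [  80.22457928 -233.36613572   88.29893913] [540.58466186 335.45567518 567.63303491] [525.95783824 319.89515024 113.33198383] 236 319.5
```

Pushing further raises the force to 30 N with z constant at 91.4, where the head should sit on the plate: the key is home. I'll ease the press and turn clockwise.

Request:
{"name": "play_rows", "arguments": {"rows": [[0, 0, 0, -0.2, 0], [0, 0, 0, -0.15, 0], [0, 0, 0, 0, 0], [0, 0, 0, 0, 0.1], [0, 0, 0, 0, 0.12], [0, 0, 0, 0, 0.12], [0, 0, 0, 0, 0.12], [0, 0, 0, 0, 0.12]]}}

```text
time: 21.8
position: [542.4, 328.8, 91.6]
orientation: [0.657, 3.071, -0.001]
contact_force: [-4.2, -2.6, 13.9]
opening: 0.101
```

```bash
python3 -c "
from h import *
st([543.8,329,91.6],99.3)"
```

```text
t 21.8 p [542.4 328.8  91.6] jaw 65.85 op 0.101 F [-4.2 -2.6 13.9] M [-0.44  0.72  0.12] q [ 0.37  0.71  1.52 -0.    0.91 -0.78] zax [ 0.    -0.001 -1.   ]
tool shift cm [-0.12  0.08 -0.  ]
turn [-0.584, 2.558]
```

Request:
{"name": "play_rows", "arguments": {"rows": [[0, 0, 0, 0, 0.12], [0, 0, 0, 0, 0.12], [0, 0, 0, 0, 0.12], [0, 0, 0, 0, 0.12], [0, 0, 0, 0, 0.12], [0, 0, 0, 0, 0.12], [0, 0, 0, 0, 0.12], [0, 0, 0, 0, 0.12], [0, 0, 0, 0, 0.1], [0, 0, 0, 0, 0]]}}

```text
time: 22.8
position: [542.8, 329.4, 91.6]
orientation: [2.116, 2.321, 0.002]
contact_force: [-2.9, -1.1, 13.1]
opening: 0.105
```

```bash
python3 -c "
from h import *
st([543.8,329,91.6],99.3)"
```

```text
t 22.8 p [542.8 329.4  91.6] jaw 5.27 op 0.105 F [-2.9 -1.1 13.1] M [-0.17  0.59  0.04] q [ 0.37  0.71  1.52 -0.    0.91  0.28] zax [ 0.002  0.001 -1.   ]
tool shift cm [-0.04  0.09  0.  ]
turn [-1.641, 1.5]
```

Request:
{"name": "play_rows", "arguments": {"rows": [[0, 0, 0, 0, 0.05], [0, 0, 0, 0, 0.05], [0, 0, 0, 0, 0], [0, 0, 0, 0, 0]]}}

```text
time: 23.2
position: [542.9, 329.4, 91.6]
orientation: [2.228, 2.214, 0.003]
contact_force: [-3.7, -1.1, 12.5]
opening: 0.106
```

```bash
python3 -c "
from h import *
st([543.8,329,91.6],99.3)"
```

```text
t 23.2 p [542.9 329.4  91.6] jaw -0.37 op 0.106 F [-3.7 -1.1 12.5] M [-0.29  0.59  0.08] q [ 0.37  0.71  1.52 -0.    0.91  0.38] zax [ 0.002  0.001 -1.   ]
tool shift cm [-0.04  0.09  0.  ]
turn [-1.74, 1.402]
```

Request:
{"name": "play_rows", "arguments": {"rows": [[0, 0, 0, 0, 0.04], [0, 0, 0, 0, 0.04], [0, 0, 0, 0, 0], [0, 0, 0, 0, 0]]}}

```text
time: 23.6
position: [543.0, 329.5, 91.6]
orientation: [2.314, 2.123, 0.003]
contact_force: [-2.6, -1.0, 12.5]
opening: 0.105
```

```bash
python3 -c "
from h import *
st([543.8,329,91.6],99.3); crop('s25',190,270,280,380,6.5);grab('scene','s25b');s=sensors.read_state();print(s['ft_torque'])"
```

```text
t 23.6 p [543.  329.5  91.6] jaw -4.93 op 0.105 F [-2.6 -1.  12.5] M [-0.19  0.59  0.15] q [ 0.37  0.71  1.52 -0.    0.91  0.46] zax [ 0.002  0.001 -1.   ]
tool shift cm [-0.04  0.09  0.  ]
turn [-1.819, 1.322]
[-0.15879022  0.63126677  0.14534346]
```

View pics/s25c.png

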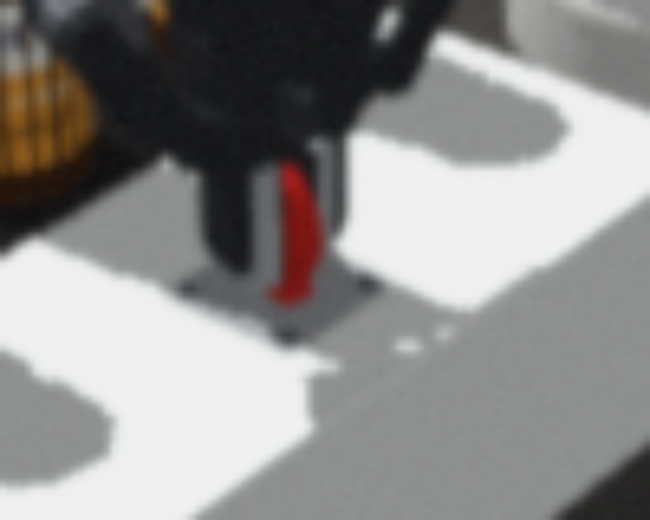

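View pics/s25b.png

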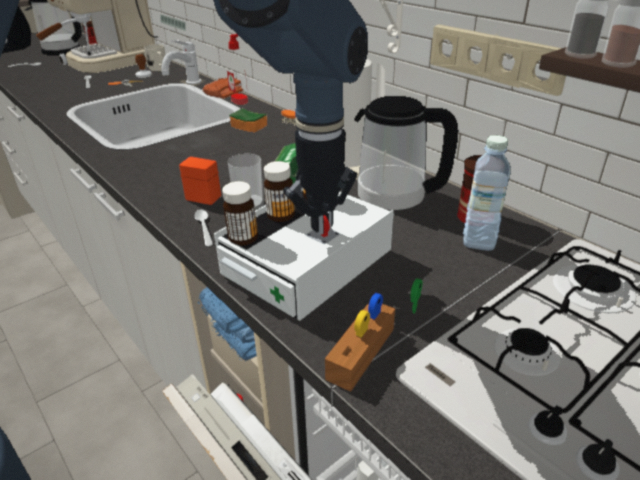

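Request:
{"name": "play_rows", "arguments": {"rows": [[0, 0, 0, 0, 0.04], [0, 0, 0, 0, 0.04], [0, 0, 0, 0, 0], [0, 0, 0, 0, 0]]}}

```text
time: 24.1
position: [543.0, 329.4, 91.6]
orientation: [2.397, 2.029, 0.003]
contact_force: [-2.5, -1.8, 12.4]
opening: 0.105
```

```bash
python3 -c "
from h import *
st([543.8,329,91.6],99.3); crop('t26',130,320,200,450,3,'top');st();crop('s26',120,330,180,440,2.8);st()"
```

```text
t 24.1 p [543.  329.4  91.6] jaw -9.49 op 0.105 F [-2.5 -1.8 12.4] M [-0.33  0.53  0.19] q [ 0.37  0.71  1.52 -0.    0.91  0.54] zax [ 0.002  0.    -1.   ]
tool shift cm [-0.02  0.09  0.  ]
turn [-1.899, 1.243]
t 24.15 p [543.  329.3  91.6] jaw -9.49 op 0.105 F [-2.9 -1.9 12.7] M [-0.32  0.57  0.18] q [ 0.37  0.71  1.52 -0.    0.91  0.54] zax [ 0.002  0.    -1.   ]
t 24.2 p [543.  329.4  91.6] jaw -9.49 op 0.108 F [-2.6 -0.8 12. ] M [-0.21  0.57  0.22] q [ 0.37  0.71  1.52 -0.    0.91  0.54] zax [ 0.002  0.    -1.   ]
```

View pics/s26c.png

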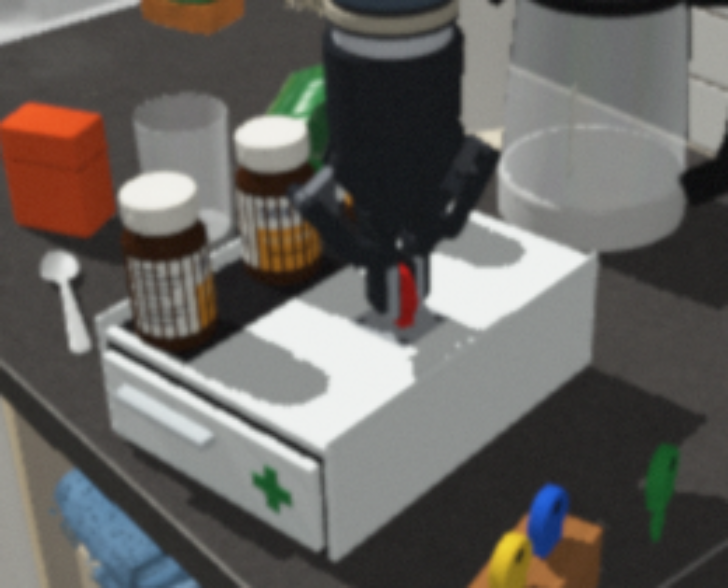

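View pics/t26c.png

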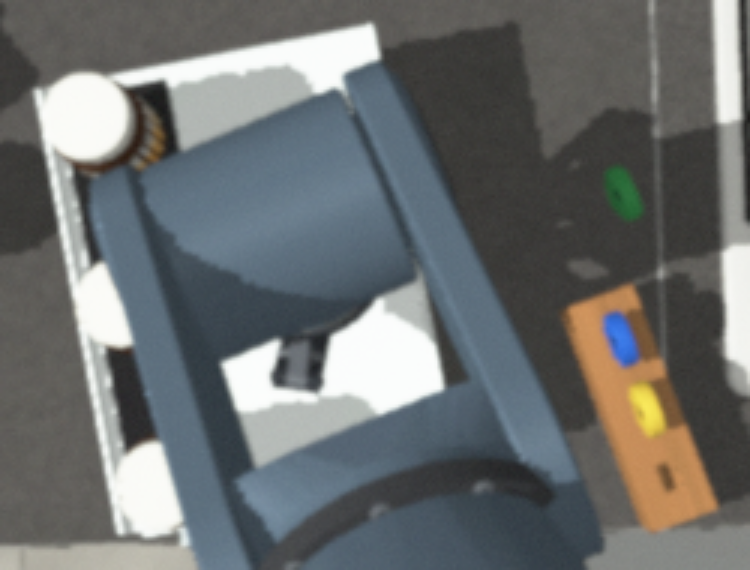

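Everything agrees:
- The key is home (z 91.6) and pressed with 12 N.
- It has turned 1.9 rad at the wrist. The reaction moment rises to 0.2 N m, above the 0.12 N m spring, so it is against the stop.
- The bottles are upright, and the blue and yellow keys are still in the block.

Handing in.

```bash
python3 -c "
from h import *
print(ticket.finish_job()); st()"
```

```text
the job is handed in; nothing more can be done
None
the job is handed in; nothing more can be done
```

The lock is turned to its stop and the arm is still gripping the red key there, so you should be able to pull the drawer open. I handed the job in at 24.2 s of the 64 s. `finish_job` gives no verdict, so what follows is from my own last checks.

- **Bottle:** I lifted the tipped bottle by its cap with a light grip, let it swing upright and set it down about 2 mm from the middle of the gap. The depth picture taken after release showed its sides vertical and its top level with the other two. In the last pictures it stood in the same place, and the other two bottles showed no change.
- **Key:** The red key went into the keyhole with small wiggles. It stopped at the height expected for the head on the plate, and pressing to 30 N moved it no further. The blue and yellow keys are still in the block.
- **Lock:** I turned the wrist 1.90 rad clockwise; the key's stop was expected at about 1.72 rad. The reaction moment rose to about 0.2 N m, above the 0.12 N m spring. I finished with the fingers closed on the key and about 12 N of downward push.

**Less certain:**
- I could not measure the lock's angle directly. "At its stop" rests on the wrist angle and that moment reading, which was noisy.
- The key may have twisted slightly between the pads.
- A sideways force of 3 to 5 N, briefly 9 N at the hardest press, stayed on the key after I shifted it. I took this to be the arm flexing under the downward push.

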